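# Lock the specimen jars into their tray

### The arm

A 6-joint arm with a two-finger parallel gripper is mounted at the origin on the work surface. World frame = base frame: x ahead of the robot, y to its left, z up, the work surface at z = 0. Lengths are in mm, angles in rad, forces in N, time in s.
With the tool pointing down it reaches from about 275 to 750 mm from the base axis. Payload 10.2 kg.
Tool frame: the origin (TCP) lies midway between the tips of the shut fingers; the grasp point (between the pads) lies 19 mm behind it; x points along the fingers, y is the direction in which the jaws open and shut, and the axes are right-handed (so a half turn about x gives the same grasp; the last joint's range is limited). The gripper opens to 85 mm and grips with 20 to 120 N. Pads are 22 mm wide; open, the fingers measure 114 mm over their backs; the gripper's body (76 mm by 85 mm) begins 54 mm behind the grasp point. The pads swing forward as they close: fully open they stand 13 mm farther back than shut.
Start: joints at [-1.365, 0.313, 1.498, -0, 1.331, -0.223], TCP at [218.273, -477.481, 231.294] pointing down, gripper open.
Joint ranges: [-2.94, 2.94], [-0.97, 2.17], [0.19, 2.56], [-1.23, 4.37], [0.02, 3.11], [-2.88, 2.88]. Speed limits (rad/s): [2.39, 2.39, 3.01, 3.14, 3.14, 3.14].

### API

Orientations are given as a unit quaternion [w, x, y, z].
In Python, from rig import ctrl gives the robot as it stands.
- The arm moves only by the tool arm_command, never from a script. Its argument "plan" is a list of rows, each a list of 5 numbers: the shift along the tool's x, y, z in m, then the turn about the tool's x in rad, then the opening, from 0 (shut) to 1 (fully open). A call has 1 to 12 rows; each row shifts and turns the commanded pose from where the row before left it, along the tool's axes as they then stand; what a row does not reach is not made up. A row lasts 1/8 s, in which the tool goes at most 62.5 mm and 10.7 degrees, less where a joint would pass 70% of its speed; a pose out of reach is approached as far as the arm can. A call with a gripper value outside its range is refused whole. The fingers move at their own pace and stop on an object; "squeeze" is the grip in N (left out, the last holds). Time passes only in rows, so rows that do not move let the fingers close. It gives the time, the measured TCP pose, the force and the opening at its end, in the units of the state.
- ctrl.sense(): the state, without advancing time (a new reading comes with each control period).
- ctrl.capture(name): name is "scene" or "side" or "wrist"; returns a dict with "color" (384x512x3 uint8, red, green, blue), "fx", "fy", "cx", "cy" (pixels), "k1" (the pictures are not rectified: a ray, as slopes to the right and down, at radius r is drawn at 1 + k1 r^2 times it, then the intrinsics apply), "xyz" and "orientation" of the camera in the world; the wrist camera has in their place "hand_eye" (4x4, takes a point from camera to tool coordinates, whose origin is the TCP and whose axes are the tool frame's). Camera axes: x right, y up, looking along -z (the intrinsics and any distortion apply to the point x, -y, -z); pixel columns grow to the right and rows downward; lengths in mm; the calibration is good to about 2 mm. A picture is of the moment at which its call begins: read the wrist's pose just before it. There is no depth.
- ctrl.finish_job(): hands the job in, once; it reports no verdict.
Trained networks look in the newest picture that a camera, given by its name, has taken for a name from the list of things; names that differ only in an ending like _2 or _b are one class to them, and where a whole thing is asked for, a point or a joint stands for the part that bears it (a point fixed in the world has none). Each returns a list of dicts, best first, with "score" (0 to 1); they miss things now and then, are a little off and sometimes report something else, mostly with a low value. They report only what shows in the picture. A call takes as long as a camera call.
- ctrl.spot_in(camera, query): "uv" ([column, row] in pixels, amid what is visible of it).
- ctrl.regions_of(camera, query): "mask" (384x512 bool, what is visible of it) and "uv" ([column, row] in pixels, amid what is visible of it).
- ctrl.place_of(camera, query): "uv" ([column, row] in pixels: a listed point, or the origin of a listed thing).
The state is a dict: "time_s": time; "joints": joint angles; "dq": joint speeds; "tau": joint torques, N m; "eef_pos": TCP position; "ee_rot": TCP orientation; "force": force on the tool from outside, world axes, zero at the start; "wrist_torque": the same for the moment, N m; "grip_width": opening from 0.0 (shut) to 1.0 (fully open).
Only numpy, scipy, OpenCV 4.12 (cv2) and the standard library are available. Lean on these libraries where they do the work, as an engineer would, in place of code of your own. Each camera call takes 0.05 s, during which the arm holds its last target.

### The job

Make the four loose specimen jars fast in their plywood tray: push the sliding bar up until the whole row is snug against the back fence, then lay the black wedge on the sill with its thin end started in the mouth of the metal keeper and let go of it. Finally drive it in from its thick end until it is jammed tight over the stem of the bar. Keep the jars standing and leave the other things on the bench alone.

Things in the scene. Friction and masses are not known exactly. Their poses are not given: they have to be found in the camera images.
- tray: Plywood jar tray on an anti-slip mat; it cannot shift. Origin on the bench; +x from its front edge to the back fence, +y to its left, z up (all tray figures in this frame, mm). Base board x -150 to 112, y -140 to 140, top z 12. Back fence face at x 98, top z 52. End cheeks at y +-134 (x 3 to 98, top z 42), steel handles outside them to y +-162. The keeper stands near the front.
- keeper_mouth (a point): Mouth of the aluminium keeper, a bridge over the bar's stem (44 mm in x, 48 in y, about tray x -85, y 0; top z 64). Point: middle of the mouth at floor level, tray x -85, y 22, z 34. The wedge enters towards tray -y. Channel 28 mm wide (x), its floor the stem's top at z 34; roof 21 mm above the floor at the mouth, falling 1:8 to 15.5 mm at the far end, y -22.
- sill (a point): Middle of the top of the sill, a rib outside the keeper's mouth that carries the wedge's thick end before it is driven: tray x -85, y 54, z 32.5. 16 mm wide (x -93 to -77), from y 24 to y 84. The board is bare for 45 mm on both sides of it and behind its end.
- bar (a joint): Sliding wooden bar, m: 0 = right back (towards the tray's front edge), grows as it slides to tray +x, end stop 0.070. The row is snug at 0.064, with hardly any give. About 2 N moves the bar alone, up to 7 N with all four jars in tow. It stays where it is left. Its rail is 200 mm long (y), 18 thick, top z 50; its stem (24 wide, top z 34) runs to the front through the keeper.
- bar_knob (a point): Middle of the bar's upright round wooden knob, 23 mm across, from z 58 to 84 mm, this point at z 72. Grip it here to slide the bar. It stands 29 mm behind the rail's front face on the tray's centre line (y 0), at tray x = -39 mm + bar. Room for fingers on its +y and -y sides; the rail's top (z 50) lies under them. With the bar right back it stands 13 mm clear of the keeper.
- wedge: Loose black plastic wedge, 100 long, 24 wide, 55 g, flat on the bench left of the tray. Origin: middle of the flat underside; +x from butt to nose. Top slopes from 22 mm high (butt) to 10 (nose). In the keeper it lies the same way up, +x along tray -y. Held by its middle it enters some 45 mm before the fingers meet the keeper. It jams with 9 to 12 mm of the butt end still outside.
- wedge_nose (a point): Wedge: middle of the thin end, 5 mm above the underside.
- wedge_butt (a point): Wedge: middle of the square butt (thick) end face, 24 wide and 22 high, 11 mm above the underside. A press of about 15 N on it towards the nose jams the wedge well, less than 8 N may be too little; it then stays by itself.
- jar1: Specimen jar 1 of the row of four, 44 mm across, 72 mm high, 120 g, glass with a white lid; standing on the tray's board (z 12) between rail and back fence, at the start up to 18 mm off the fence. Origin: middle of its underside.
- jar2: Specimen jar 2 of the row of four, 44 mm across, 72 mm high, 120 g, glass with a white lid; standing on the tray's board (z 12) between rail and back fence, at the start up to 18 mm off the fence. Origin: middle of its underside.
- jar3: Specimen jar 3 of the row of four, 44 mm across, 72 mm high, 120 g, glass with a white lid; standing on the tray's board (z 12) between rail and back fence, at the start up to 18 mm off the fence. Origin: middle of its underside.
- jar4: Specimen jar 4 of the row of four, 44 mm across, 72 mm high, 120 g, glass with a white lid; standing on the tray's board (z 12) between rail and back fence, at the start up to 18 mm off the fence. Origin: middle of its underside.
- petri: Bystander: covered petri dish, 94 mm across, 17 mm high. Origin: middle of its underside.
- pinblock: Bystander: stepped wooden pinning block, 96 x 30 mm, steps 10, 18 and 26 mm high. Origin: middle of its underside.
- bottle: Bystander: white plastic bottle, 56 mm across, 130 mm high. Origin: middle of its underside.

How it is judged:
By the outcome, as a careful person would: the job done as asked, in the order asked, and still so for the second after the job is handed in, with the robot touching nothing.
It also fails if it takes over 64 s, if anything falls off the work surface, if the arm or the gripper's body presses on something with over 40 N, if the wrist force passes 120 N, or if a joint passes its speed limit or range.

## Working session

There is one attempt and no reset: what is moved stays moved. The work goes in short steps, Python scripts to look and compute and a tool call to move; the robot and the scene stay as the last step left them, time stands still between calls to the robot, and variables do not carry over. Pictures are saved under pics/ and viewed, and the job is handed in when it is done.

Besides the shell and the picture viewer there is one more tool, called after "Request:" as name(argument=value, ...) on one line, values as JSON. arm_command: Moves the arm, as the interface text tells. Its arguments: {"type":"object","properties":{"plan":{"type":"array"},"squeeze":{"type":"number"}},"required":["plan"]}

```bash
ls; mkdir -p pics; cat > h.py <<'E'
import numpy as np, cv2, json
from scipy.spatial.transform import Rotation as R
from rig import ctrl
def rot(q): return R.from_quat([q[1],q[2],q[3],q[0]]).as_matrix()
def cam(name):
    s=ctrl.sense(); c=ctrl.capture(name)
    if name=='wrist':
        T=np.eye(4); T[:3,:3]=rot(s['ee_rot']); T[:3,3]=s['eef_pos']
        M=T@np.array(c['hand_eye']); c['Rw']=M[:3,:3]; c['t']=M[:3,3]
    else:
        c['Rw']=rot(c['orientation']); c['t']=np.array(c['xyz'])
    return c
def save(c,fn): cv2.imwrite(fn,cv2.cvtColor(c['color'],cv2.COLOR_RGB2BGR))
def ray(c,uv):
    K=np.array([[c['fx'],0,c['cx']],[0,c['fy'],c['cy']],[0,0,1.]])
    p=cv2.undistortPoints(np.array([[uv]],float),K,np.array([c['k1'],0,0,0.]))[0,0]
    d=c['Rw']@np.array([p[0],-p[1],-1.]); return d/np.linalg.norm(d)
def onz(c,uv,z):
    d=ray(c,uv); return c['t']+d*(z-c['t'][2])/d[2]
def proj(c,P):
    P=np.atleast_2d(P); q=(P-c['t'])@c['Rw']; x=q[:,0]/-q[:,2]; y=-q[:,1]/-q[:,2]
    r2=x*x+y*y; f=1+c['k1']*r2
    return np.c_[c['fx']*x*f+c['cx'],c['fy']*y*f+c['cy']]
def tri(l):
    A=0;b=0
    for c,uv in l:
        d=ray(c,uv);P=np.eye(3)-np.outer(d,d);A=A+P;b=b+P@c['t']
    return np.linalg.solve(A,b)
E
python3 - <<'E'
from h import *
s=ctrl.sense(); print({k:np.round(v,3).tolist() for k,v in s.items()})
for n in ['scene','side']:
    c=cam(n); save(c,f'pics/{n}0.png'); print(n,c['t'],c['fx'],c['k1'],c['Rw'].round(3).tolist())
    for q in ['keeper_mouth','sill','bar_knob','wedge','wedge_nose','wedge_butt','jar1','petri','pinblock','bottle','tray']:
        print(q,[(np.round(r['uv'],1).tolist(),round(float(r['score']),2)) for r in ctrl.place_of(n,q)[:5]])
E
```

```text
pics
{'time_s': 0.0, 'joints': [-1.365, 0.313, 1.498, -0.0, 1.331, -0.223], 'dq': [-0.001, 0.002, 0.001, -0.001, 0.0, -0.001], 'tau': [0.002, -41.226, -25.974, -0.0, 0.004, -0.0], 'eef_pos': [218.207, -477.225, 230.727], 'ee_rot': [-0.15, -0.691, -0.151, 0.691], 'force': [-0.192, -0.376, -0.11], 'wrist_torque': [0.032, -0.024, -0.018], 'grip_width': 0.995}
scene [ 996.82033766 -714.00520348  764.13877198] 381.04529985602613 -0.10115757919294914 [[0.803, -0.394, 0.447], [0.596, 0.508, -0.622], [0.018, 0.766, 0.643]]
keeper_mouth [([258.0, 203.6], 0.84), ([273.9, 207.1], 0.23)]
sill [([265.6, 198.4], 0.67)]
bar_knob [([275.9, 209.5], 0.68), ([291.4, 157.2], 0.52), ([280.6, 255.0], 0.22)]
wedge [([305.9, 163.7], 0.54)]
wedge_nose [([289.1, 159.3], 0.75), ([134.9, 293.0], 0.58)]
wedge_butt [([318.6, 165.3], 0.65)]
jar1 [([285.4, 252.7], 0.96), ([289.0, 241.2], 0.64), ([301.0, 234.2], 0.61), ([350.6, 190.4], 0.59), ([308.2, 224.4], 0.55)]
petri [([136.7, 293.2], 0.8)]
pinblock [([350.3, 188.8], 0.63), ([308.8, 226.1], 0.17)]
bottle [([195.2, 344.3], 0.92), ([320.2, 165.1], 0.37)]
tray [([278.4, 230.5], 0.61)]
side [471.54177059 818.62652466 785.85445886] 365.0535193052924 -0.054594013906361004 [[-0.998, 0.037, -0.053], [-0.064, -0.641, 0.765], [-0.006, 0.766, 0.642]]
keeper_mouth [([262.3, 204.0], 0.8), ([281.8, 139.3], 0.23)]
sill [([259.5, 209.4], 0.64)]
bar_knob []
wedge [([265.1, 296.9], 0.82)]
wedge_nose []
wedge_butt [([188.5, 279.4], 0.6), ([243.4, 296.8], 0.57), ([282.9, 142.6], 0.21)]
jar1 [([212.9, 219.4], 0.73), ([237.7, 189.8], 0.73), ([214.0, 208.0], 0.61), ([221.7, 185.2], 0.6), ([219.4, 196.4], 0.59)]
petri [([279.6, 139.7], 0.69), ([189.5, 276.7], 0.32)]
pinblock [([190.9, 277.6], 0.56)]
bottle [([218.2, 196.4], 0.63), ([228.8, 138.8], 0.61)]
tray [([235.9, 206.0], 0.71), ([244.2, 294.9], 0.55)]
```

```bash
python3 - <<'E'
import cv2
a=cv2.imread('pics/scene0.png');b=cv2.imread('pics/side0.png')
cv2.imwrite('pics/scene0z.png',cv2.resize(a[130:380,100:400],None,fx=2.4,fy=2.4,interpolation=cv2.INTER_CUBIC))
cv2.imwrite('pics/side0z.png',cv2.resize(b[110:330,130:380],None,fx=2.7,fy=2.7,interpolation=cv2.INTER_CUBIC))
E
```

```text
(no output)
```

View pics/scene0z.png

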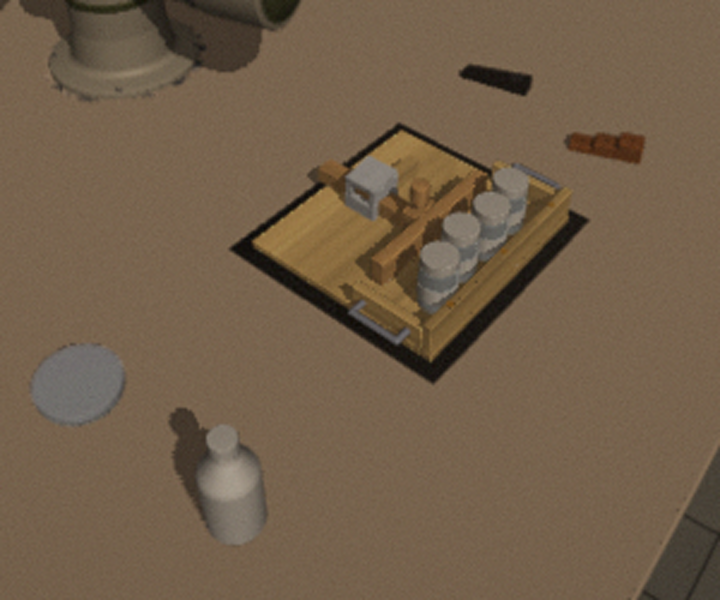

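View pics/side0z.png

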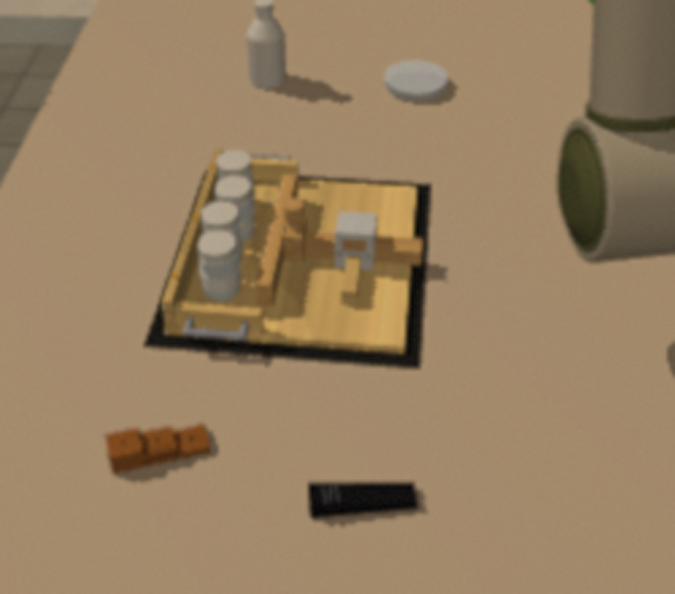

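The scene picture shows the tray centred near (278,228), with the keeper at (255,207), knob at (275,210) and wedge at (306,163). In the side picture the wedge is at (264,295), with its butt on the left and nose on the right. I'll fit the tray pose coarsely first, then refine it with the wrist camera.

```bash
cat > fit.py <<'E'
from h import *
from scipy.optimize import least_squares
def T(p,P):
    P=np.atleast_2d(np.array(P,float)); c,s=np.cos(p[2]),np.sin(p[2])
    return np.c_[p[0]+c*P[:,0]-s*P[:,1],p[1]+s*P[:,0]+c*P[:,1],P[:,2]]
E
python3 - <<'E'
from fit import *
import pickle
cs=cam('scene');sd=cam('side')
pickle.dump((cs,sd),open('c0.pkl','wb'))
zs=lambda u,v:(100+u/2.4,130+v/2.4); zd=lambda u,v:(130+u/2.7,110+v/2.7)
obs=[(cs,(-150,-140,12),zs(255,245)),(cs,(-150,140,12),zs(400,133)),(sd,(-150,-140,12),zd(415,187)),(sd,(-150,140,12),zd(405,352)),
(sd,(-85,22,34),(262.3,204)),(cs,(-85,22,34),(258,203.6)),(sd,(-85,84,32.5),zd(350,298))]
f=lambda p:np.concatenate([proj(c,T(p,P))[0]-uv for c,P,uv in obs])
r=least_squares(f,[480,0,0.],loss='soft_l1',f_scale=2); print(r.x,r.fun.round(1))
# wedge
b=[(cs,(318.6,165.3)),(sd,(243.4,296.8))]; print('butt',tri(b))
print('nose',onz(cs,(289.1,159.3),5),'butt11',onz(cs,(318.6,165.3),11),onz(sd,(243.4,296.8),11))
print('wedge origin',onz(cs,(305.9,163.7),0),onz(sd,(265.1,296.9),0))
print('nose side',onz(sd,zd(416,497),5))
print('knob',onz(cs,(275.9,209.5),72))
print('pin',onz(cs,(350.3,188.8),0),'petri',onz(cs,(136.7,293.2),0),'bottle',onz(cs,(195.2,344.3),0))
E
```

```text
[ 5.87100069e+02 -4.53849747e+01 -3.02065310e-02] [-0.5 -3.  -0.3 -3.1 -0.2 -0.4  0.6 -1.8 -1.1  0.2  1.8  0.1 -0.1 -1.8]
butt [528.83490488 295.38493523   8.09524241]
nose [421.41773518 266.1986333    5.        ] butt11 [527.1088737  291.05613925  11.        ] [531.79206177 298.79991942  11.        ]
wedge origin [479.68176134 286.29823903   0.        ] [ 4.78338023e+02  2.88440992e+02 -1.13686838e-13]
nose side [431.13820043 280.773218     5.        ]
knob [577.91504751 -49.33796029  72.        ]
pin [669.52417155 253.09421524   0.        ] petri [ 441.67094601 -440.26686021    0.        ] bottle [ 647.1511997  -450.92756302    0.        ]
```

```bash
cat >> h.py <<'E'
def goto(tgt,ang=None,s=None):
    """delta in tool axes (m) to world tgt, & turn about tool x so tool y heading = ang (mod pi)"""
    s=s or ctrl.sense(); Rm=rot(s['ee_rot']); d=Rm.T@(np.array(tgt,float)-s['eef_pos'])/1000
    h=np.arctan2(Rm[1,1],Rm[0,1]); out={'d':d.round(4).tolist(),'yh':round(float(h),3),'tilt':Rm[:,0].round(3).tolist()}
    if ang is not None:
        t=(ang-h+np.pi/2)%np.pi-np.pi/2; out['turn_x']=round(float(-t),4)  # tool x down -> negative
    out['j']=np.round(s['joints'],2).tolist(); out['time']=round(s['time_s'],2); return out
E
python3 - <<'E'
from h import *
print(goto([560,-45,290],np.pi/2-0.03)); print(rot(ctrl.sense()['ee_rot']).round(3)); c=cam('wrist'); print(c['hand_eye'],c['fx'],c['t']); 
E
```

```text
{'d': [-0.0587, -0.2512, -0.4906], 'yh': -1.142, 'tilt': [0.0, 0.0, -1.0], 'turn_x': 0.4588, 'j': [-1.37, 0.31, 1.5, 0.0, 1.33, -0.22], 'time': 1.3}
[[ 0.     0.416 -0.909]
 [ 0.    -0.909 -0.416]
 [-1.    -0.    -0.   ]]
[[-4.24141592e-04  3.02665867e-01 -9.53096634e-01 -1.43216840e+02]
 [ 9.99999608e-01  8.69092717e-04 -1.69024545e-04 -2.73535379e-01]
 [ 7.77171382e-04 -9.53096332e-01 -3.02666117e-01 -7.79390279e+01]
 [ 0.00000000e+00  0.00000000e+00  0.00000000e+00  1.00000000e+00]] 315.4943351494572 [ 289.04276989 -444.8167023   374.52169656]
```

Request:
arm_command(plan=[[-0.006,-0.025,-0.049,0,1],[-0.006,-0.025,-0.049,0,1],[-0.006,-0.025,-0.049,0,1],[-0.006,-0.025,-0.049,0,1],[-0.006,-0.025,-0.049,0,1],[-0.006,-0.025,-0.049,0,1],[-0.006,-0.025,-0.049,0,1],[-0.006,-0.025,-0.049,0,1],[-0.006,-0.025,-0.049,0,1],[-0.006,-0.025,-0.049,0.153,1],[0,0,0,0.153,1],[0,0,0,0.153,1]])

```text
time_s: 2.85
eef_pos: [560.2, -45.7, 291.0]
ee_rot: [0.012, -0.707, 0.012, 0.707]
force: [-0.2, -0.1, 0.1]
grip_width: 0.994
```

```bash
python3 - <<'E'
from fit import *
import pickle
print(goto([560,-45,290],np.pi/2-0.03))
c=cam('wrist'); save(c,'pics/w1.png'); pickle.dump(c,open('w1.pkl','wb'))
for q in ['keeper_mouth','sill','bar_knob','jar1','tray']:
    print(q,[(np.round(r['uv'],1).tolist(),round(float(r['score']),2)) for r in ctrl.place_of('wrist',q)[:5]])
im=cv2.cvtColor(c['color'],cv2.COLOR_RGB2BGR)
p=[587.1,-45.4,-.0302]
for P in [(-150,-140,12),(-150,140,12),(112,-140,12),(112,140,12),(-85,22,34),(-85,54,32.5),(98,0,52)]:
    u=proj(c,T(p,P))[0]; cv2.circle(im,tuple(int(round(v)) for v in u),3,(0,0,255),1); print(P,u.round(1))
cv2.imwrite('pics/w1o.png',cv2.resize(im,None,fx=1.55,fy=1.55,interpolation=cv2.INTER_CUBIC))
E
```

```text
{'d': [0.001, -0.0007, 0.0002], 'yh': -1.605, 'tilt': [-0.0, 0.0, -1.0], 'turn_x': -0.0039, 'j': [-0.29, 0.36, 1.27, -0.0, 1.5, 1.31], 'time': 2.85}
keeper_mouth [([239.3, 194.8], 0.63)]
sill []
bar_knob [([259.3, 149.4], 0.97), ([240.1, 75.5], 0.46)]
jar1 [([279.4, 73.9], 0.98), ([238.7, 72.9], 0.8), ([197.5, 77.8], 0.8), ([315.4, 71.7], 0.66)]
tray [([257.7, 128.6], 0.65)]
(-150, -140, 12) [348.8 234.1]
(-150, 140, 12) [158.9 234.9]
(112, -140, 12) [366.5  39.9]
(112, 140, 12) [139.3  41. ]
(-85, 22, 34) [237.2 197.7]
(-85, 54, 32.5) [213.5 197.4]
(98, 0, 52) [252.8  47.7]
```

View pics/w1o.png

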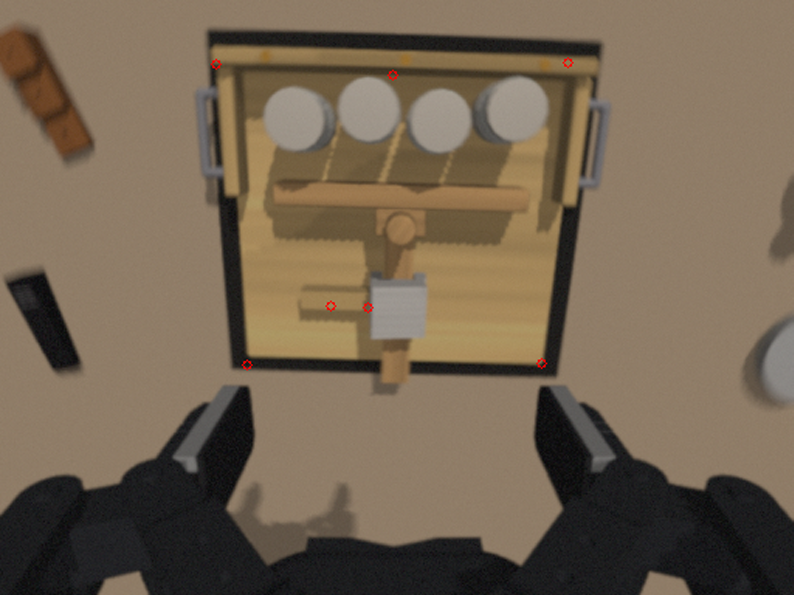

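```bash
python3 - <<'E'
import cv2
a=cv2.imread('pics/w1.png')
cv2.imwrite('pics/w1z.png',cv2.resize(a[130:250,150:370],None,fx=3.6,fy=3.6,interpolation=cv2.INTER_CUBIC))
E
```

```text
(no output)
```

View pics/w1z.png

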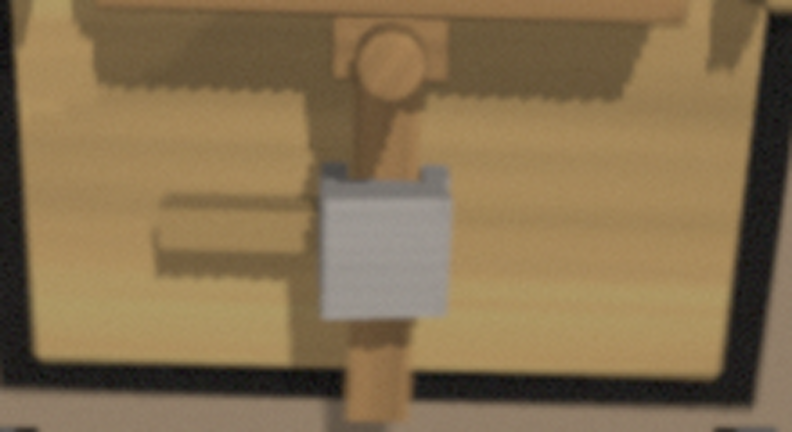

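```bash
python3 - <<'E'
from fit import *
import pickle
c=pickle.load(open('w1.pkl','rb'))
z=lambda u,v:(150+u/3.6,130+v/3.6)
obs=[((-63,24,64),z(320,196)),((-63,-24,64),z(450,198)),((-107,24,64),z(320,319)),((-107,-24,64),z(448,318)),((-150,140,12),z(35,360)),((-150,-140,12),z(720,380)),((-77,84,32.5),z(157,208)),((-93,84,32.5),z(157,252))]
def f(p): return np.concatenate([proj(c,T(p,P))[0]-uv for P,uv in obs])
r=least_squares(f,[587,-45,-.03],loss='soft_l1'); print(r.x,r.fun.round(1)); p=r.x
k=onz(c,z(392,62),84); co,si=np.cos(p[2]),np.sin(p[2]); d=k-[p[0],p[1],0]; print('knob world',k,'tray',co*d[0]+si*d[1],-si*d[0]+co*d[1])
k=onz(c,(259.3,149.4),72);d=k-[p[0],p[1],0]; print('knob net tray',co*d[0]+si*d[1],-si*d[0]+co*d[1])
for u in [(279.4,73.9)]: pass
cs,sd=pickle.load(open('c0.pkl','rb'))
for cc in (cs,sd): print(proj(cc,T(p,[(-85,22,34),(-150,140,12),(-150,-140,12)])).round(1))
E
```

```text
[ 5.90682780e+02 -5.16350193e+01 -5.80718690e-02] [-1.4  0.6  1.6  0.9 -1.7 -0.2  0.6  0.9 -0.   0.1  0.1 -1.4 -0.1 -0.4
  0.3 -1.2]
knob world [578.20776132 -51.42786806  84.        ] tray -12.466012245439774 -0.5172384397471137
knob net tray -17.02586383635118 -1.3049737466638078
[[260.2 205. ]
 [267.9 183.5]
 [205.3 229.5]]
[[259.8 203.3]
 [277.9 237.9]
 [283.5 178.5]]
```

```bash
python3 - <<'E'
from fit import *
import pickle
c=pickle.load(open('w1.pkl','rb'))
z=lambda u,v:(150+u/3.6,130+v/3.6); z2=lambda u,v:(u/1.55,v/1.55)
obs=[((-63,24,64),z(320,196)),((-63,-24,64),z(450,198)),((-107,24,64),z(320,319)),((-107,-24,64),z(448,318)),((-150,140,12),z(35,360)),((-150,-140,12),z(720,380)),((-77,84,32.5),z(157,208)),((-93,84,32.5),z(157,252)),((112,140,52),z2(213,46)),((112,-140,52),z2(601,58))]
def f(p): return np.concatenate([proj(c,T(p,P))[0]-uv for P,uv in obs])
r=least_squares(f,[587,-45,-.03],loss='soft_l1'); print(r.x,r.fun.round(1)); p=r.x
np.save('tray.npy',p)
k=onz(c,z(392,62),84); co,si=np.cos(p[2]),np.sin(p[2]); d=k-[p[0],p[1],0]; print('knob world',k,'tray',co*d[0]+si*d[1],-si*d[0]+co*d[1])
im=cv2.cvtColor(c['color'],cv2.COLOR_RGB2BGR)
for (P,uv) in obs:
    u=proj(c,T(p,P))[0]; cv2.circle(im,tuple(int(round(v*16)) for v in u),24,(0,0,255),-1,shift=4)
# end positions
w=T(p,[(-20,0,72),(25,0,72),(-85,22,34),(-85,54,32.5)]); print(w.round(1))
k=w[0].copy(); k=T(p,[(-39+26.5,0,72)])[0]
tcp=k.copy(); tcp[2]=72-19
print(goto(tcp,np.pi/2+p[2]))
# wedge corners from wrist: butt end and nose end
for q in ['wedge','wedge_nose','wedge_butt']:
    print(q,[(np.round(r['uv'],1).tolist(),round(float(r['score']),2),onz(c,r['uv'],dict(wedge=0,wedge_nose=5,wedge_butt=11)[q]).round(1).tolist()) for r in ctrl.place_of('wrist',q)[:3]])
E
```

```text
[ 5.89640902e+02 -5.25624623e+01 -6.53715885e-02] [-1.   1.3  2.   1.8 -1.5  0.4  0.7  1.7 -0.1  0.1 -0.1 -0.2  0.2 -0.1
  0.6 -1.  -1.3 -1.8  0.4 -0.8]
knob world [578.20776132 -51.42786806  84.        ] tray -11.482837726559065 0.38530040429822054
[[569.7 -51.3  72. ]
 [614.6 -54.2  72. ]
 [506.3 -25.1  34. ]
 [508.4   6.9  32.5]]
{'d': [0.2383, 0.0047, -0.0174], 'yh': -1.599, 'tilt': [0.0, -0.0, -1.0], 'turn_x': 0.0373, 'j': [-0.29, 0.36, 1.27, -0.0, 1.5, 1.31], 'time': 3.15}
wedge [([33.6, 207.9], 0.97, [485.6, 286.9, 0.0])]
wedge_nose [([44.3, 242.3], 0.93, [431.0, 280.4, 5.0])]
wedge_butt [([15.7, 179.4], 0.66, [533.1, 294.0, 11.0])]
```

Request:
arm_command(plan=[[0.04,0.005,-0.017,0.037,0.6],[0.055,0,0,0,0.6],[0.055,0,0,0,0.6],[0.0,0,0,0,0.6]])

```text
time_s: 3.8
eef_pos: [575.0, -51.5, 138.3]
ee_rot: [0.024, -0.704, 0.023, 0.709]
force: [-0.1, 0.1, 0.1]
grip_width: 0.597
```

```bash
python3 - <<'E'
from fit import *
p=np.load('tray.npy')
c=cam('wrist'); save(c,'pics/w2.png')
for q in ['bar_knob']:
    print(q,[(np.round(r['uv'],1).tolist(),round(float(r['score']),2)) for r in ctrl.place_of('wrist',q)[:5]])
cv2.imwrite('pics/w2z.png',cv2.resize(cv2.imread('pics/w2.png'),None,fx=1.5,fy=1.5,interpolation=cv2.INTER_CUBIC))
P=[(-11.5,0,84),(-150,140,12),(-150,-140,12),(-63,24,64),(-63,-24,64)]
print(proj(c,T(p,P)).round(1)*1.5); print(goto(T(p,(-11.5,0,54))[0],np.pi/2+p[2]))
E
```

```text
bar_knob [([253.6, 205.8], 0.89)]
[[382.5  311.7 ]
 [179.25 462.15]
 [586.05 461.7 ]
 [336.45 390.45]
 [428.7  390.3 ]]
{'d': [0.0894, -0.0004, -0.0002], 'yh': -1.638, 'tilt': [0.002, -0.001, -1.0], 'turn_x': -0.0016, 'j': [-0.29, 0.51, 1.45, 0.0, 1.18, 1.35], 'time': 3.9}
```

View pics/w2z.png

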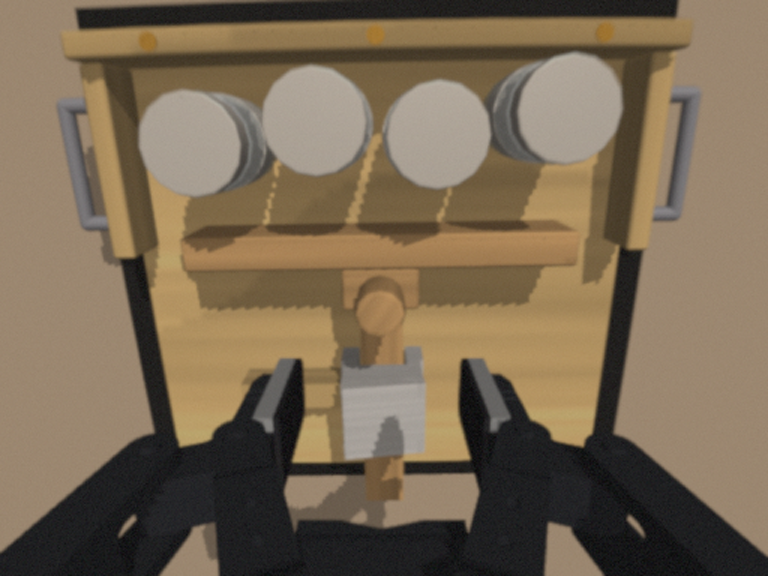

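Request:
arm_command(plan=[[0.045,0,0,0,0.6],[0.039,0,0,0,0.6],[0,0,0,0,0.6],[0,0,0,0,0],[0,0,0,0,0],[0,0,0,0,0],[0,0,0,0,0]], squeeze=40)

```text
time_s: 4.78
eef_pos: [578.5, -50.9, 60.5]
ee_rot: [-0.024, 0.709, -0.023, -0.705]
force: [0.0, 7.8, 7.7]
grip_width: 0.251
```

```bash
python3 - <<'E'
from fit import *
p=np.load('tray.npy')
c=cam('wrist'); save(c,'pics/w3.png')
s=ctrl.sense(); print(s['eef_pos'],s['force'],s['wrist_torque'],s['grip_width'],goto(T(p,(-11.5,0,54))[0],np.pi/2+p[2],s))
cv2.imwrite('pics/w3z.png',cv2.resize(cv2.imread('pics/w3.png'),None,fx=1.5,fy=1.5,interpolation=cv2.INTER_CUBIC))
E
```

```text
[578.49194747 -50.93468317  60.49111982] [1.02135391 7.63139776 8.48767645] [ 1.29081846 -0.06706311 -0.03138269] 0.24983864427292174 {'d': [0.0065, 0.0009, 0.0003], 'yh': -1.638, 'tilt': [0.005, 0.001, -1.0], 'turn_x': -0.0018, 'j': [-0.29, 0.61, 1.52, 0.0, 1.0, 1.35], 'time': 4.83}
```

View pics/w3z.png

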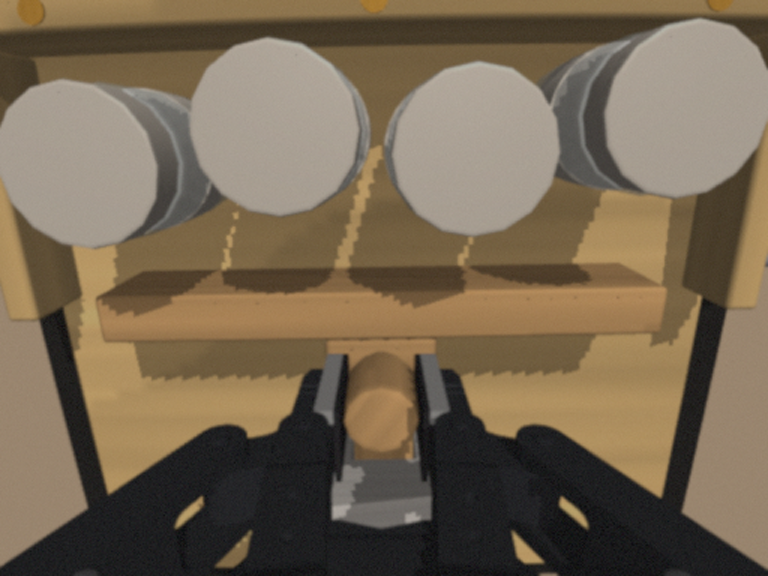

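Request:
arm_command(plan=[[0,-0.001,-0.002,0,0],[0,0,-0.004,0,0],[0,0,-0.004,0,0],[0,0,-0.004,0,0],[0,0,-0.004,0,0],[0,0,-0.004,0,0],[0,0,-0.004,0,0],[0,0,-0.004,0,0],[0,0,0,0,0]], squeeze=50)

```text
time_s: 5.95
eef_pos: [608.4, -52.4, 60.6]
ee_rot: [-0.024, 0.708, -0.024, -0.705]
force: [-0.1, 4.6, 7.3]
grip_width: 0.25
```

```bash
python3 - <<'E'
from fit import *
p=np.load('tray.npy')
c=cam('wrist'); save(c,'pics/w4.png')
s=ctrl.sense(); print(s['eef_pos'],s['force'],s['grip_width'],goto(T(p,(25,0,60))[0],np.pi/2+p[2],s))
cv2.imwrite('pics/w4z.png',cv2.resize(cv2.imread('pics/w4.png'),None,fx=1.5,fy=1.5,interpolation=cv2.INTER_CUBIC))
E
```

```text
[608.42425318 -52.36689393  60.5533721 ] [-0.18508313  4.66848811  6.38114806] 0.24675848670076916 {'d': [0.0006, 0.0014, -0.0063], 'yh': -1.638, 'tilt': [0.005, 0.0, -1.0], 'turn_x': -0.0016, 'j': [-0.28, 0.67, 1.42, 0.0, 1.05, 1.36], 'time': 6.0}
```

View pics/w4z.png

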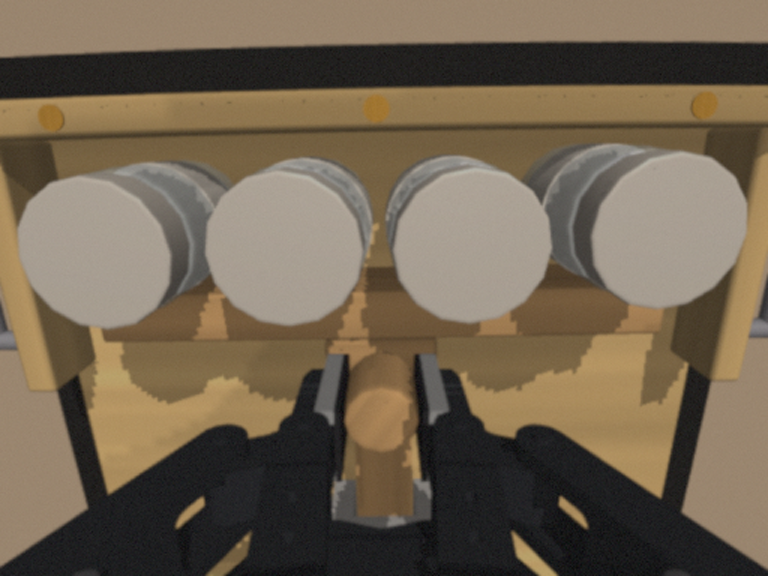

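The jars are all standing and the rail is on them, with about 6 mm left to go.

Request:
arm_command(plan=[[0,0,-0.002,0,0],[0,0,-0.002,0,0],[0,0,-0.001,0,0],[0,0,0,0,0]])

```text
time_s: 6.5
eef_pos: [612.7, -52.6, 60.5]
ee_rot: [-0.024, 0.708, -0.024, -0.706]
force: [-4.2, 4.5, 10.9]
grip_width: 0.25
```

Request:
arm_command(plan=[[0,0,-0.001,0,0],[0,0,0,0,0]])

```text
time_s: 6.75
eef_pos: [613.7, -52.6, 60.5]
ee_rot: [-0.024, 0.708, -0.023, -0.706]
force: [-4.0, 5.5, 9.0]
grip_width: 0.254
```

Request:
arm_command(plan=[[0,0,-0.001,0,0],[0,0,0,0,0]])

```text
time_s: 7.0
eef_pos: [614.7, -52.7, 60.5]
ee_rot: [-0.024, 0.708, -0.023, -0.706]
force: [-4.3, 5.2, 10.0]
grip_width: 0.244
```

Request:
arm_command(plan=[[0,0,-0.001,0,0],[0,0,0,0,0]])

```text
time_s: 7.25
eef_pos: [615.7, -52.7, 60.5]
ee_rot: [-0.024, 0.708, -0.023, -0.706]
force: [-4.4, 5.6, 9.1]
grip_width: 0.248
```

Request:
arm_command(plan=[[0,0,-0.001,0,0],[0,0,0,0,0]])

```text
time_s: 7.5
eef_pos: [616.7, -52.8, 60.5]
ee_rot: [-0.024, 0.708, -0.023, -0.706]
force: [-4.3, 4.8, 10.6]
grip_width: 0.251
```

Request:
arm_command(plan=[[0,0,-0.001,0,0],[0,0,0,0,0]])

```text
time_s: 7.75
eef_pos: [617.2, -52.8, 60.5]
ee_rot: [-0.024, 0.707, -0.023, -0.706]
force: [-7.4, 6.0, 11.5]
grip_width: 0.254
```

Request:
arm_command(plan=[[0,0,-0.001,0,0],[0,0,0,0,0]])

```text
time_s: 8.0
eef_pos: [617.2, -52.8, 60.5]
ee_rot: [0.024, -0.706, 0.023, 0.707]
force: [-13.5, 4.9, 14.2]
grip_width: 0.254
```

```bash
python3 - <<'E'
from fit import *
p=np.load('tray.npy')
c=cam('wrist'); save(c,'pics/w5.png')
s=ctrl.sense(); print(s['eef_pos'],s['force'],s['grip_width'],goto(T(p,(25,0,60))[0],np.pi/2+p[2],s))
cv2.imwrite('pics/w5z.png',cv2.resize(cv2.imread('pics/w5.png'),None,fx=1.5,fy=1.5,interpolation=cv2.INTER_CUBIC))
E
```

```text
[617.21818691 -52.76404431  60.50432497] [-13.88422963   4.70244718  14.56578241] 0.2476917997599041 {'d': [0.0005, 0.0016, 0.0025], 'yh': -1.637, 'tilt': [-0.001, 0.001, -1.0], 'turn_x': -0.0013, 'j': [-0.27, 0.69, 1.38, 0.0, 1.07, 1.36], 'time': 8.05}
```

View pics/w5z.png

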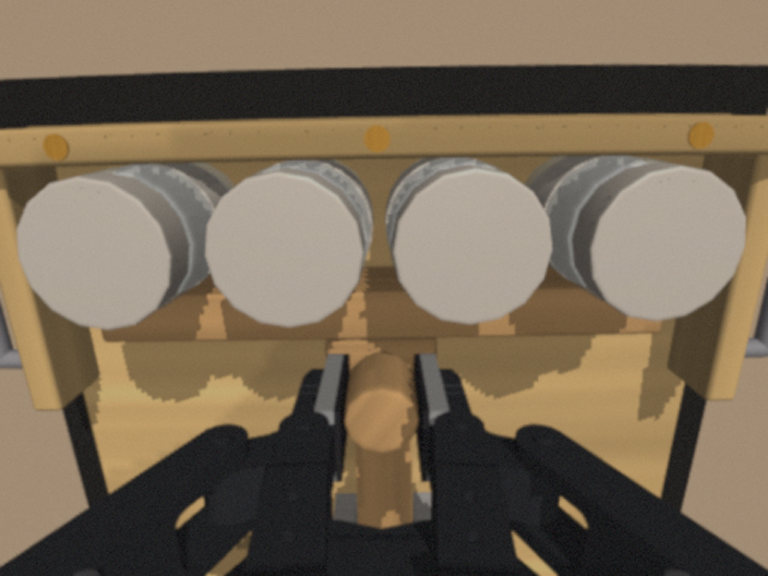

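Request:
arm_command(plan=[[0,0,0.001,0,0],[0,0,0,0,0.6],[0,0,0,0,0.6],[0,0,0,0,0.6],[-0.03,0,0,0,0.6],[-0.04,0,0,0,0.6],[-0.04,0,0,0,0.6],[0,0,0,0,0.6]])

```text
time_s: 9.05
eef_pos: [618.1, -54.0, 170.7]
ee_rot: [-0.023, 0.709, -0.024, -0.705]
force: [-0.2, 0.4, -0.9]
grip_width: 0.598
```

```bash
python3 - <<'E'
from fit import *
p=np.load('tray.npy')
c,s_=np.cos(p[2]),np.sin(p[2]); p2=p.copy(); p2[0]+=c*2.5-s_*1.6; p2[1]+=s_*2.5+c*1.6
np.save('tray2.npy',p2); print(p2)
c=cam('wrist'); save(c,'pics/w6.png')
cv2.imwrite('pics/w6z.png',cv2.resize(cv2.imread('pics/w6.png'),None,fx=1.5,fy=1.5,interpolation=cv2.INTER_CUBIC))
print(goto([484,288,200],np.pi/2+.133))
print(ctrl.sense()['force'])
E
```

```text
[ 5.92240083e+02 -5.11291924e+01 -6.53715885e-02]
{'d': [-0.0322, -0.332, 0.1558], 'yh': -1.638, 'tilt': [0.002, -0.001, -1.0], 'turn_x': -0.2003, 'j': [-0.28, 0.57, 1.28, -0.0, 1.29, 1.36], 'time': 9.1}
[-0.29968312 -0.24377086 -0.58542528]
```

View pics/w6z.png

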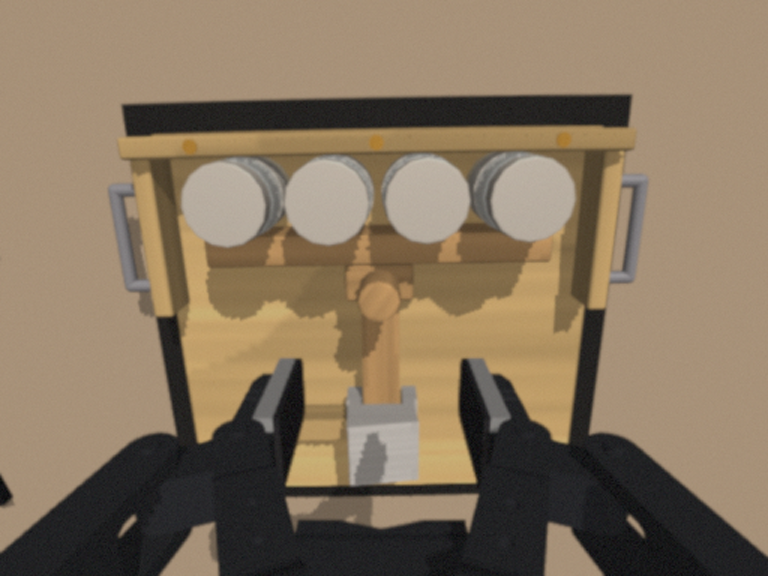

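The jar row is straight and against the fence, and the knob is free at (380,298). Now to the wedge.

Request:
arm_command(plan=[[-0.006,-0.041,0.019,0,0.6],[-0.006,-0.041,0.019,0,0.6],[-0.004,-0.041,0.019,0,0.6],[-0.004,-0.041,0.02,0,0.6],[-0.004,-0.042,0.02,0,0.6],[-0.004,-0.042,0.02,0,0.6],[-0.004,-0.042,0.02,0,0.6],[0,-0.042,0.019,0,0.6],[0,0,0,-0.1,0.6],[0,0,0,-0.1,0.6],[0,0,0,0,0.6]])

```text
time_s: 10.48
eef_pos: [483.1, 288.0, 198.1]
ee_rot: [-0.047, -0.705, -0.046, 0.706]
force: [0.0, 0.4, -0.3]
grip_width: 0.596
```

```bash
python3 - <<'E'
from fit import *
import pickle
c=cam('wrist'); save(c,'pics/w7.png'); pickle.dump(c,open('w7.pkl','wb'))
for q in ['wedge','wedge_nose','wedge_butt']:
    print(q,[(np.round(r['uv'],1).tolist(),round(float(r['score']),2),onz(c,r['uv'],dict(wedge=0,wedge_nose=5,wedge_butt=11)[q]).round(1).tolist()) for r in ctrl.place_of('wrist',q)[:3]])
r=ctrl.regions_of('wrist','wedge')[0]; m=r['mask']; ys,xs=np.nonzero(m); print(r['score'],xs.min(),xs.max(),ys.min(),ys.max())
print(goto([484,288,200],np.pi/2+.133))
im=cv2.imread('pics/w7.png'); ct,_=cv2.findContours(m.astype(np.uint8),0,1); cv2.drawContours(im,ct,-1,(0,0,255),1)
np.save('m7.npy',m)
cv2.imwrite('pics/w7z.png',cv2.resize(im,None,fx=1.5,fy=1.5,interpolation=cv2.INTER_CUBIC))
E
```

```text
wedge [([253.6, 162.0], 0.56, [486.0, 289.0, 0.0]), ([254.3, 116.9], 0.25, [534.3, 294.7, 0.0])]
wedge_nose [([257.2, 210.0], 0.59, [432.3, 277.8, 5.0]), ([257.0, 165.6], 0.52, [483.6, 285.0, 5.0])]
wedge_butt [([255.7, 116.9], 0.9, [535.4, 293.4, 11.0])]
0.74 244 268 118 209
{'d': [-0.0009, 0.0001, -0.0005], 'yh': -1.439, 'tilt': [-0.0, -0.0, -1.0], 'turn_x': -0.0015, 'j': [0.33, 0.42, 1.43, -0.0, 1.29, 1.77], 'time': 10.72}
```

View pics/w7z.png

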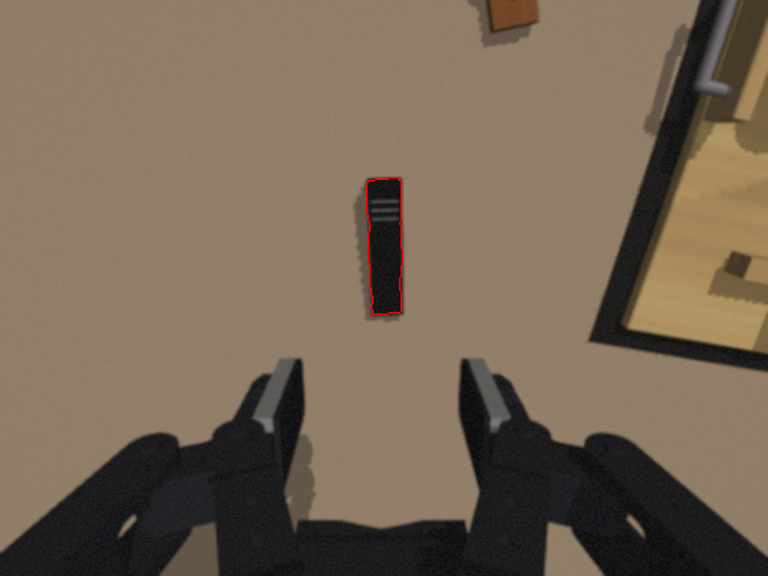

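```bash
cat > wf.py <<'E'
from fit import *
from scipy.optimize import minimize
W=np.array([(-50,s*12,z) for s in(-1,1) for z in(0,22)]+[(50,s*12,z) for s in(-1,1) for z in(0,10)],float)
def iou(c,m,q,z0=0):
    u=proj(c,T(q,W+[0,0,z0])); h=cv2.convexHull((u*16*4).astype(np.float32)).astype(np.int32)
    big=np.zeros((384*4,512*4),np.uint8); cv2.fillConvexPoly(big,h,1,shift=4)
    M=cv2.resize(m.astype(np.uint8),None,fx=4,fy=4,interpolation=0)
    return (big&M).sum()/(big|M).sum()
def fitw(c,m,q0,z0=0):
    r=minimize(lambda q:-iou(c,m,[q[0],q[1],q[2]/50],z0),[q0[0],q0[1],q0[2]*50],method='Nelder-Mead',options=dict(initial_simplex=np.array([q0[0],q0[1],q0[2]*50])+np.array([[0,0,0],[5,0,0],[0,5,0],[0,0,5]])))
    return r.x[0],r.x[1],r.x[2]/50,-r.fun
E
python3 - <<'E'
from wf import *
import pickle
c=pickle.load(open('w7.pkl','rb')); m=np.load('m7.npy')
q=fitw(c,m,[484,287,3.27]); print(q)
print(goto([q[0],q[1],60],q[2]-np.pi/2))
E
```

```text
(np.float64(483.7689224648035), np.float64(285.60259750087846), np.float64(3.2959834439131988), np.float64(0.9481372836608977))
{'d': [0.1391, 0.0024, -0.0001], 'yh': -1.439, 'tilt': [-0.0, -0.0, -1.0], 'turn_x': -0.0229, 'j': [0.33, 0.42, 1.43, -0.0, 1.29, 1.77], 'time': 10.72}
```

Request:
arm_command(plan=[[0.03,0.002,0,-0.023,0.6],[0.03,0,0,0,0.6],[0.03,0,0,0,0.6],[0.03,0,0,0,0.6],[0.03,0,0,0,0.6],[0.03,0,0,0,0.6],[0,0,0,0,0.6],[0,0,0,0,0.6]])

```text
time_s: 11.72
eef_pos: [484.4, 286.4, 20.5]
ee_rot: [0.055, 0.706, 0.055, -0.704]
force: [-0.2, -0.1, 0.2]
grip_width: 0.597
```

```bash
python3 - <<'E'
from wf import *
print(goto([483.8,285.6,2.5],3.296-np.pi/2)); print(ctrl.sense()['force'])
c=cam('wrist'); save(c,'pics/w8.png')
cv2.imwrite('pics/w8z.png',cv2.resize(cv2.imread('pics/w8.png'),None,fx=1.5,fy=1.5,interpolation=cv2.INTER_CUBIC))
E
```

```text
{'d': [0.018, 0.0007, 0.0007], 'yh': -1.415, 'tilt': [0.002, 0.001, -1.0], 'turn_x': 0.001, 'j': [0.33, 0.64, 1.6, 0.0, 0.9, 1.74], 'time': 11.72}
[-0.19576484 -0.06940457  0.15713735]
```

View pics/w8z.png

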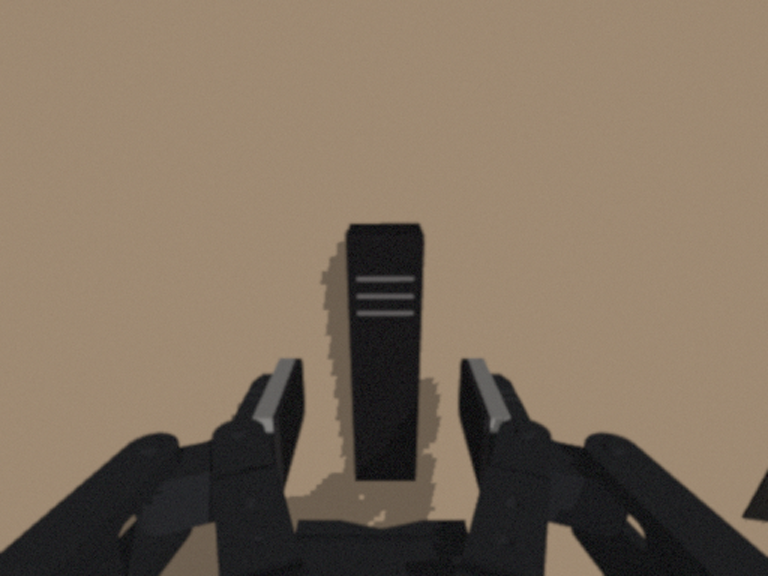

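Request:
arm_command(plan=[[0.009,0,0,0,0.6],[0.0085,0,0,0,0.6],[0,0,0,0,0.6],[0,0,0,0,0],[0,0,0,0,0],[0,0,0,0,0],[0,0,0,0,0]], squeeze=60)

```text
time_s: 12.65
eef_pos: [484.0, 286.3, 2.2]
ee_rot: [0.055, 0.705, 0.055, -0.705]
force: [-0.1, 0.1, 4.8]
grip_width: 0.266
```

```bash
python3 - <<'E'
from wf import *
s=ctrl.sense(); print(s['eef_pos'],s['grip_width'],s['force'])
c=cam('wrist'); save(c,'pics/w9.png')
cv2.imwrite('pics/w9z.png',cv2.resize(cv2.imread('pics/w9.png'),None,fx=1.5,fy=1.5,interpolation=cv2.INTER_CUBIC))
Rm=rot(s['ee_rot'])
# butt edges projected for hypotheses of offset along wedge (true centre = tcp + off*toolz)
for off in (-4,-2,0,2,4):
    h=np.arctan2(Rm[1,2],Rm[0,2]); ctr=np.array(s['eef_pos'])+Rm[:,2]*off
    u=proj(c,T([ctr[0],ctr[1],h],[(-50,12,22),(-50,-12,22),(-50,12,0),(-50,-12,0),(50,12,10),(50,-12,10)]))
    print(off,(u*1.5).round(0).tolist())
E
```

```text
[483.99732806 286.27809978   2.24405096] 0.2661840777684963 [-0.05862568  0.06975193  4.75851812]
-4 [[428.0, 231.0], [337.0, 232.0], [421.0, 218.0], [343.0, 218.0], [416.0, 504.0], [348.0, 504.0]]
-2 [[428.0, 239.0], [337.0, 239.0], [421.0, 224.0], [343.0, 224.0], [416.0, 509.0], [348.0, 509.0]]
0 [[427.0, 246.0], [337.0, 246.0], [421.0, 231.0], [344.0, 231.0], [416.0, 513.0], [349.0, 513.0]]
2 [[427.0, 254.0], [338.0, 254.0], [421.0, 237.0], [344.0, 237.0], [416.0, 518.0], [349.0, 518.0]]
4 [[427.0, 261.0], [338.0, 261.0], [420.0, 243.0], [344.0, 243.0], [416.0, 522.0], [349.0, 522.0]]
```

View pics/w9z.png

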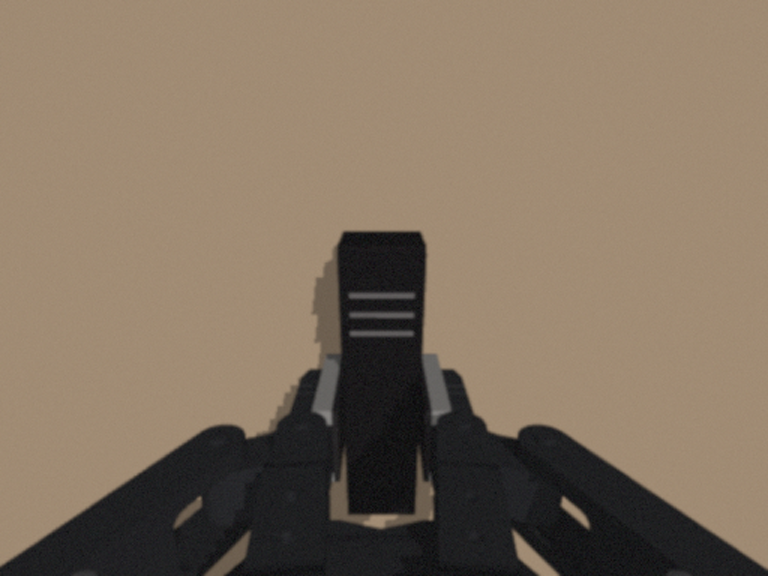

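```bash
python3 - <<'E'
from wf import *
p=np.load('tray.npy')
w=T(p,(-85,105,0))[0]; print(w, goto([w[0],w[1],110],p[2]))
E
```

```text
[511.68158812  57.76589      0.        ] {'d': [-0.1078, 0.23, 0.008], 'yh': -1.415, 'tilt': [0.001, 0.0, -1.0], 'turn_x': -1.3496, 'j': [0.33, 0.67, 1.61, 0.0, 0.86, 1.74], 'time': 12.7}
```

Request:
arm_command(plan=[[-0.02,0,0,0,0],[-0.03,0,0,0,0],[-0.03,0.01,0,0,0],[-0.028,0.03,0,0,0],[0,0.04,0.002,0,0],[0,0.04,0.002,0,0],[0,0.04,0.002,0,0],[0,0.04,0.002,0,0],[0,0.03,0,0,0]])

```text
time_s: 13.82
eef_pos: [511.3, 56.2, 109.5]
ee_rot: [-0.055, -0.705, -0.055, 0.705]
force: [0.4, -0.4, -0.2]
grip_width: 0.269
```

Request:
arm_command(plan=[[0,0,0,-0.15,0],[0,0,0,-0.15,0],[0,0,0,-0.15,0],[0,0,0,-0.15,0],[0,0,0,-0.15,0],[0,0,0,-0.15,0],[0,0,0,-0.15,0],[0,0,0,-0.15,0],[0,0,0,-0.15,0],[0,0,0,0,0]])

```text
time_s: 15.08
eef_pos: [511.3, 57.7, 109.5]
ee_rot: [-0.483, -0.516, -0.483, 0.516]
force: [0.3, -0.1, -0.3]
grip_width: 0.266
```

```bash
python3 - <<'E'
from wf import *
import pickle
p=np.load('tray.npy')
w=T(p,(-85,105,0))[0]; print(w, goto([w[0],w[1],110],p[2]))
c=cam('wrist'); save(c,'pics/w10.png'); pickle.dump(c,open('w10.pkl','wb'))
cs=cam('scene'); save(cs,'pics/s10.png'); sd=cam('side'); save(sd,'pics/d10.png')
for n in ('wrist','scene','side'):
  for q in ('keeper_mouth','sill'):
    print(n,q,[(np.round(r['uv'],1).tolist(),round(float(r['score']),2)) for r in ctrl.place_of(n,q)[:3]])
for cc in (c,cs,sd): print(proj(cc,T(p,[(-85,22,34),(-85,54,32.5)])).round(1).tolist())
cv2.imwrite('pics/w10z.png',cv2.resize(cv2.imread('pics/w10.png'),None,fx=1.5,fy=1.5,interpolation=cv2.INTER_CUBIC))
a=cv2.imread('pics/s10.png');b=cv2.imread('pics/d10.png')
cv2.imwrite('pics/s10z.png',cv2.resize(a[140:300,190:390],None,fx=3.7,fy=3.7,interpolation=cv2.INTER_CUBIC))
cv2.imwrite('pics/d10z.png',cv2.resize(b[140:280,160:340],None,fx=4.2,fy=4.2,interpolation=cv2.INTER_CUBIC))
E
```

```text
[511.68158812  57.76589      0.        ] {'d': [-0.0005, 0.0004, -0.0001], 'yh': -0.066, 'tilt': [-0.001, 0.0, -1.0], 'turn_x': -0.001, 'j': [-0.12, 0.42, 1.69, -0.0, 1.03, -0.05], 'time': 15.07}
wrist keeper_mouth []
wrist sill []
scene keeper_mouth [([261.8, 205.3], 0.73)]
scene sill [([263.8, 202.1], 0.64)]
side keeper_mouth [([257.8, 204.3], 0.77), ([234.4, 205.9], 0.66)]
side sill [([257.8, 212.5], 0.97), ([230.7, 138.7], 0.33)]
[[254.4, 297.7], [254.3, 262.3]]
[[259.9, 205.0], [266.8, 200.1]]
[[260.1, 203.3], [258.9, 210.6]]
```

View pics/w10z.png

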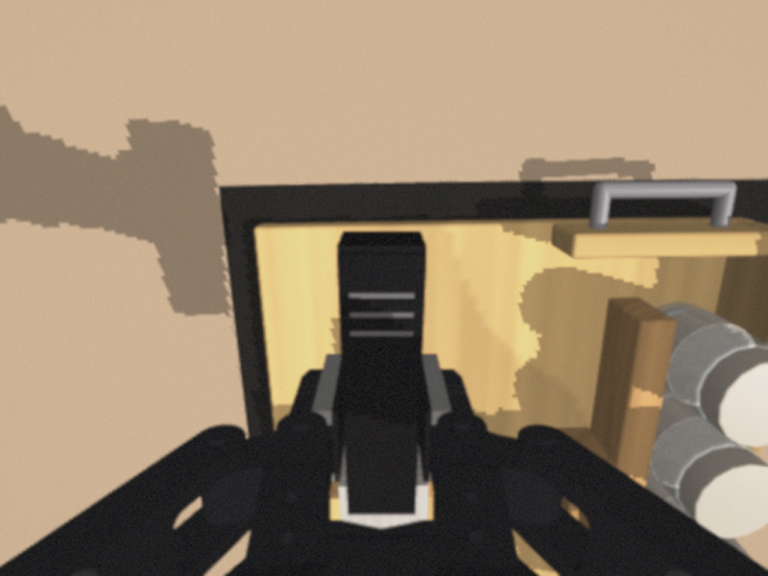

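View pics/d10z.png

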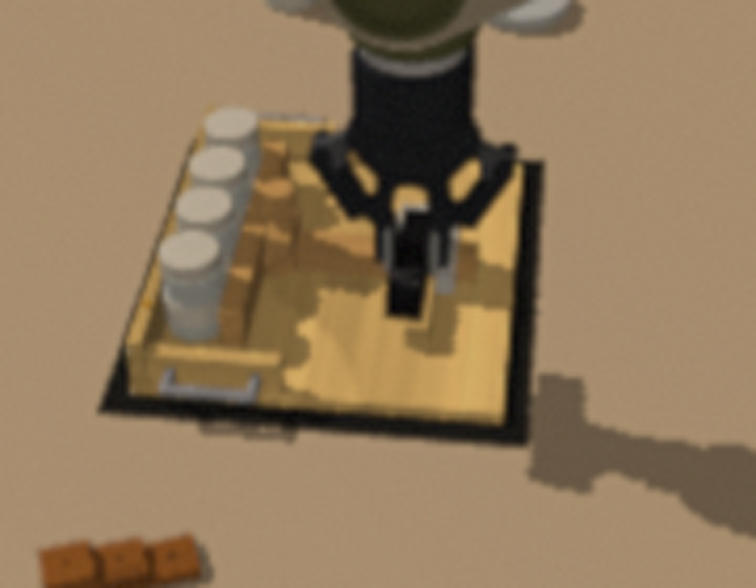

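View pics/s10z.png

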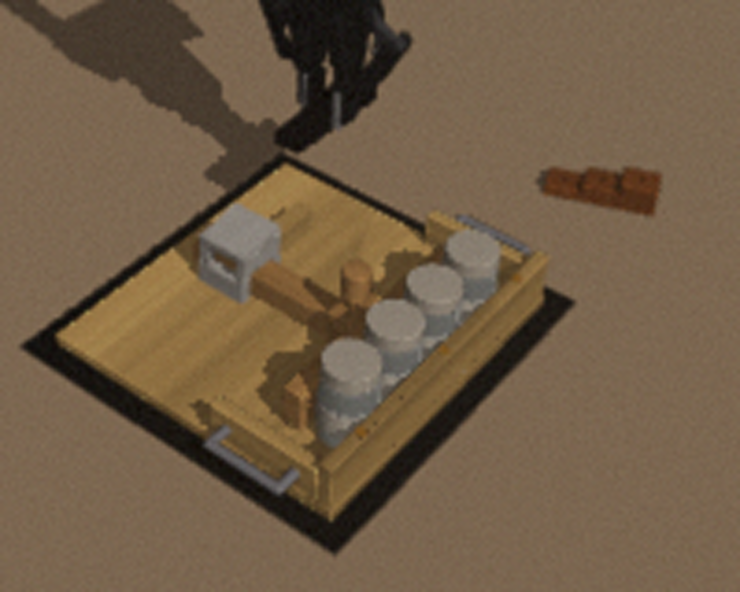

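Request:
arm_command(plan=[[-0.02,0,0.01,0,0],[-0.03,0,0.02,0,0],[0,0,0.035,0,0],[0,0,0.035,0,0],[0,0,0.035,0,0],[0,0,0,0,0],[0,0,0,0,0]])

```text
time_s: 16.4
eef_pos: [502.7, -76.5, 159.8]
ee_rot: [0.483, 0.516, 0.484, -0.516]
force: [0.5, 0.2, -0.6]
grip_width: 0.264
```

```bash
python3 - <<'E'
from wf import *
import pickle
p=np.load('tray.npy')
print(goto(T(p,(-85,105,110))[0],p[2]))
c=cam('wrist'); save(c,'pics/w11.png'); pickle.dump(c,open('w11.pkl','wb'))
im=cv2.imread('pics/w11.png')
x0,y0,f=140,120,3.2
z=cv2.resize(im[y0:y0+180,x0:x0+250],None,fx=f,fy=f,interpolation=cv2.INTER_CUBIC)
for P in [(-63,24,64),(-63,-24,64),(-107,24,64),(-107,-24,64),(-77,84,32.5),(-93,84,32.5),(-150,140,12)]:
    u=proj(c,T(p,P))[0]; cv2.circle(z,(int((u[0]+.5-x0)*f),int((u[1]+.5-y0)*f)),3,(0,0,255),1); print(P,u.round(1))
cv2.imwrite('pics/w11z.png',z)
E
```

```text
{'d': [0.0498, 0.0002, -0.1346], 'yh': -0.065, 'tilt': [-0.0, 0.0, -1.0], 'turn_x': 0.0001, 'j': [-0.38, 0.35, 1.65, 0.0, 1.15, -0.32], 'time': 16.4}
(-63, 24, 64) [283.3 125.4]
(-63, -24, 64) [281.7 186.9]
(-107, 24, 64) [224.3 125.4]
(-107, -24, 64) [226.1 187. ]
(-77, 84, 32.5) [263.9  44.4]
(-93, 84, 32.5) [243.6  44.4]
(-150, 140, 12) [173.2 -26.1]
```

View pics/w11z.png

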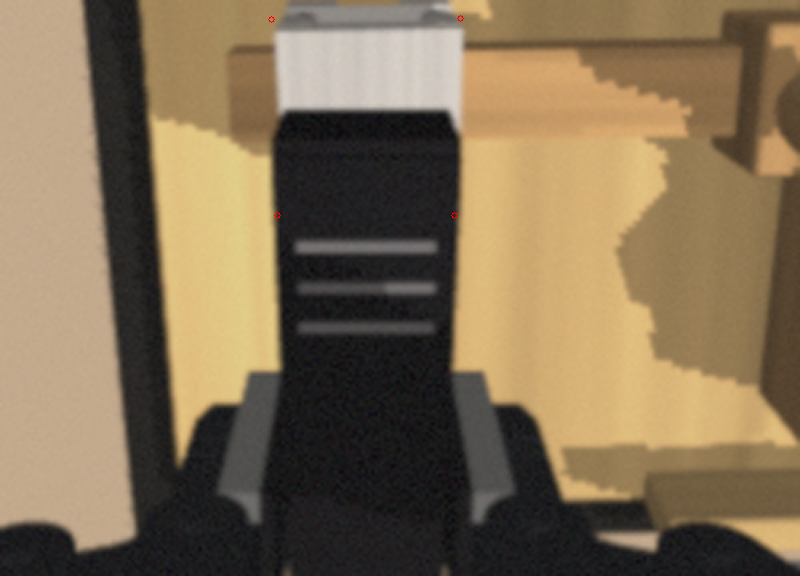

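```bash
python3 - <<'E'
import cv2
im=cv2.imread('pics/w11.png')
cv2.imwrite('pics/w11y.png',cv2.resize(im[20:175,150:350],None,fx=3.8,fy=3.8,interpolation=cv2.INTER_CUBIC))
E
```

```text
(no output)
```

View pics/w11y.png

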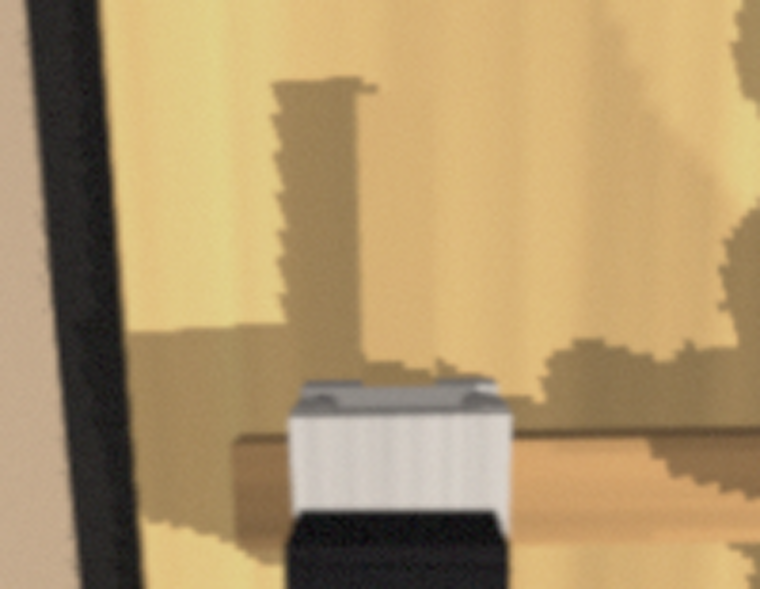

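```bash
python3 - <<'E'
from wf import *
p=np.load('tray.npy'); k=T(p,(-84,0,0))[0]
p3=np.array([0,0,-0.051]); p3[:2]=k[:2]-T(p3,(-85,0,0))[0,:2]; np.save('tray3.npy',p3); print(p3)
w=T(p3,(-85,95,120))[0]; print(w,goto(w,p3[2]))
E
```

```text
[ 5.90709805e+02 -5.14082801e+01 -5.10000000e-02]
[510.66322312  47.80132019 120.        ] {'d': [0.0398, -0.0, -0.1243], 'yh': -0.064, 'tilt': [-0.0, 0.0, -1.0], 'turn_x': -0.0134, 'j': [-0.38, 0.35, 1.65, 0.0, 1.15, -0.32], 'time': 16.45}
```

Request:
arm_command(plan=[[0,0,-0.03,0,0],[0,0,-0.032,0,0],[0,0,-0.032,0,0],[0,0,-0.03,-0.013,0],[0.02,0,0,0,0],[0.03,0,0,0,0],[0.03,0,0,0,0],[0.03,0,0,0,0],[0,0,0,0,0],[0,0,0,0,0]])

```text
time_s: 17.7
eef_pos: [511.4, 47.1, 50.9]
ee_rot: [0.487, 0.513, 0.487, -0.512]
force: [0.7, 0.2, 0.8]
grip_width: 0.261
```

```bash
python3 - <<'E'
from wf import *
import pickle
p=np.load('tray3.npy')
print(goto(T(p,(-85,80,39.5))[0],p[2]),ctrl.sense()['force'])
c=cam('wrist'); save(c,'pics/w12.png'); 
sd=cam('side'); save(sd,'pics/d12.png')
cv2.imwrite('pics/w12z.png',cv2.resize(cv2.imread('pics/w12.png')[100:],None,fx=1.5,fy=1.5,interpolation=cv2.INTER_CUBIC))
print((proj(c,T(p,[(-63,22,64),(-107,22,64),(-63,-22,64),(-107,-22,64)]))-[0,100])*1.5)
b=cv2.imread('pics/d12.png')
cv2.imwrite('pics/d12z.png',cv2.resize(b[160:260,200:320],None,fx=6,fy=6,interpolation=cv2.INTER_CUBIC))
E
```

```text
{'d': [0.0114, -0.0007, 0.0144], 'yh': -0.051, 'tilt': [0.002, -0.0, -1.0], 'turn_x': -0.0003, 'j': [-0.14, 0.51, 1.74, 0.0, 0.9, -0.09], 'time': 17.7} [0.70393755 0.20254397 0.76147454]
[[438.95608784 422.54471126]
 [317.81472993 422.77504486]
 [434.36063914 505.37403712]
 [323.07091977 505.59908476]]
```

View pics/w12z.png

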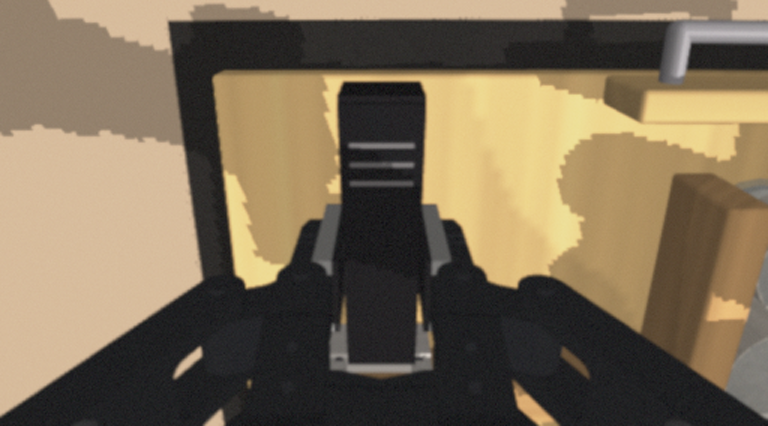

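View pics/d12z.png

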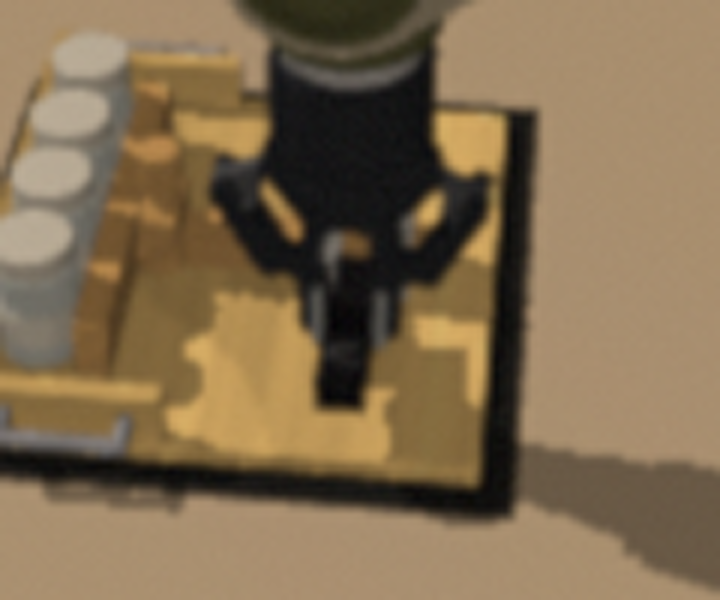

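```bash
python3 - <<'E'
import cv2
im=cv2.imread('pics/w12.png')
cv2.imwrite('pics/w12y.png',cv2.resize(im[290:362,205:305],None,fx=8,fy=8,interpolation=cv2.INTER_CUBIC))
E
```

```text
(no output)
```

View pics/w12y.png

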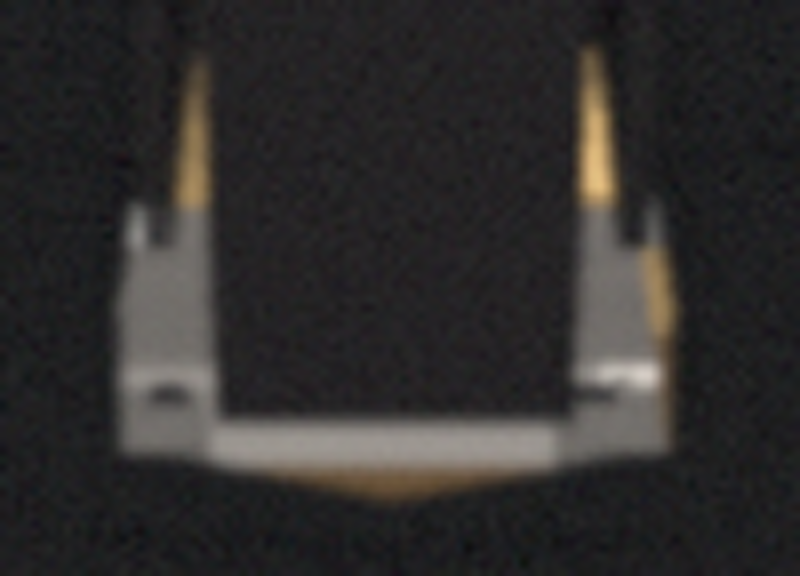

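Request:
arm_command(plan=[[0.006,-0.0007,0.002,0,0],[0.0055,0,0.006,0,0],[0,0,0.006,0,0],[0,0,0.006,0,0],[0,0,0.006,0,0],[0,0,0,0,0]])

```text
time_s: 18.55
eef_pos: [508.8, 20.3, 38.4]
ee_rot: [0.487, 0.513, 0.487, -0.513]
force: [0.4, -0.2, -0.9]
grip_width: 0.266
```

Request:
arm_command(plan=[[0,0,0.005,0,0],[0,0,0.005,0,0],[0,0,0.005,0,0],[0,0,0.005,0,0],[0,0,0,0,0]])

```text
time_s: 19.18
eef_pos: [507.7, 0.5, 38.3]
ee_rot: [-0.487, -0.513, -0.487, 0.513]
force: [-1.0, 1.0, -0.4]
grip_width: 0.266
```

```bash
python3 - <<'E'
from wf import *
p=np.load('tray3.npy')
print(goto(T(p,(-85,47,36.2))[0],p[2]),ctrl.sense()['force'],ctrl.sense()['eef_pos'])
c=cam('wrist'); save(c,'pics/w13.png'); 
im=cv2.imread('pics/w13.png')
cv2.imwrite('pics/w13y.png',cv2.resize(im[260:362,195:315],None,fx=6,fy=5.5,interpolation=cv2.INTER_CUBIC))
E
```

```text
{'d': [0.0021, 0.0006, 0.0006], 'yh': -0.052, 'tilt': [0.0, -0.0, -1.0], 'turn_x': -0.0015, 'j': [-0.23, 0.52, 1.76, -0.0, 0.86, -0.18], 'time': 19.18} [-0.98496594  0.9749854  -0.37138534] [5.07682950e+02 4.63450952e-01 3.83002611e+01]
```

View pics/w13y.png

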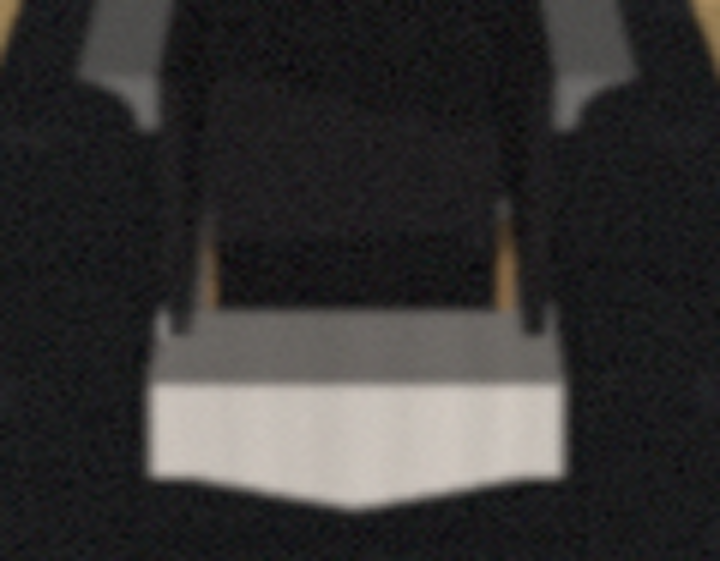

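The nose is inside the mouth with a gap on each side (left at x≈210, right at x≈506) and no force. Now I'll lower it, release, and back off upward.

Request:
arm_command(plan=[[0.001,0,0,0,0],[0.001,0,0,0,0],[0,0,0,0,0]])

```text
time_s: 19.6
eef_pos: [507.7, 0.9, 36.2]
ee_rot: [-0.487, -0.513, -0.487, 0.513]
force: [-0.6, 0.3, -0.2]
grip_width: 0.264
```

Request:
arm_command(plan=[[0.001,0,0,0,0],[0,0,0,0,0]])

```text
time_s: 19.85
eef_pos: [507.8, 1.0, 35.7]
ee_rot: [0.487, 0.513, 0.487, -0.513]
force: [-2.8, 2.7, 6.1]
grip_width: 0.262
```

Request:
arm_command(plan=[[0,0,0,0,0.35],[0,0,0,0,0.45],[0,0,0,0,0.5],[-0.01,0,0,0,0.5],[-0.03,0,0,0,0.5],[-0.035,0,0,0,0.5],[-0.03,0,-0.03,0,0.5],[0,0,-0.03,0,0],[0,0,-0.03,0,0],[0,0,0,0,0]])

```text
time_s: 21.1
eef_pos: [512.3, 92.1, 140.9]
ee_rot: [0.488, 0.512, 0.487, -0.512]
force: [-0.2, -0.8, -0.3]
grip_width: 0.002
```

```bash
python3 - <<'E'
from wf import *
import pickle
p=np.load('tray3.npy')
print(ctrl.sense()['force'],ctrl.sense()['eef_pos'])
c=cam('wrist'); save(c,'pics/w14.png'); pickle.dump(c,open('w14.pkl','wb'))
cv2.imwrite('pics/w14z.png',cv2.resize(cv2.imread('pics/w14.png'),None,fx=1.5,fy=1.5,interpolation=cv2.INTER_CUBIC))
sd=cam('side'); save(sd,'pics/d14.png'); pickle.dump(sd,open('d14.pkl','wb'))
cv2.imwrite('pics/d14z.png',cv2.resize(cv2.imread('pics/d14.png')[160:260,200:320],None,fx=6,fy=6,interpolation=cv2.INTER_CUBIC))
for n,cc in (('wrist',c),('side',sd)):
    for q in ('wedge_butt',):
        for r in ctrl.place_of(n,q)[:2]: print(n,q,r['uv'],r['score'],onz(cc,r['uv'],44.5))
print(T(p,(-85,97,44.5)))
print(goto(T(p,(-85,115,38))[0],p[2]))
E
```

```text
[-0.24107867 -0.78008386 -0.34260627] [512.27382728  92.06413058 140.91626537]
wrist wedge_butt [255.0, 236.7] 0.57 [511.5904614   53.98660107  44.5       ]
side wedge_butt [257.7, 219.4] 0.55 [509.40522462  57.45637946  44.5       ]
side wedge_butt [212.4, 206.2] 0.53 [649.42562613   8.39085418  44.5       ]
[[510.7651789   49.79871976  44.5       ]]
{'d': [0.1025, 0.0004, 0.0222], 'yh': -0.053, 'tilt': [0.0, -0.0, -1.0], 'turn_x': -0.0018, 'j': [-0.05, 0.39, 1.64, -0.0, 1.11, 0.0], 'time': 21.3}
```

View pics/w14z.png

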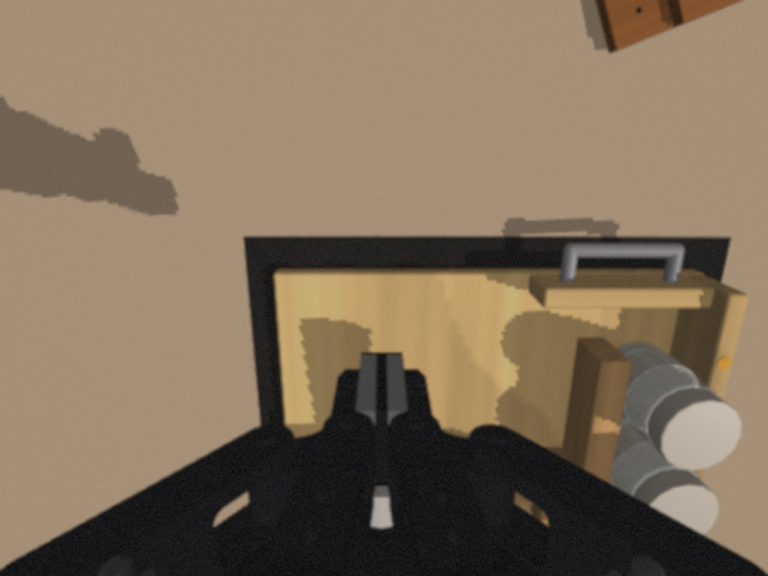

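View pics/d14z.png

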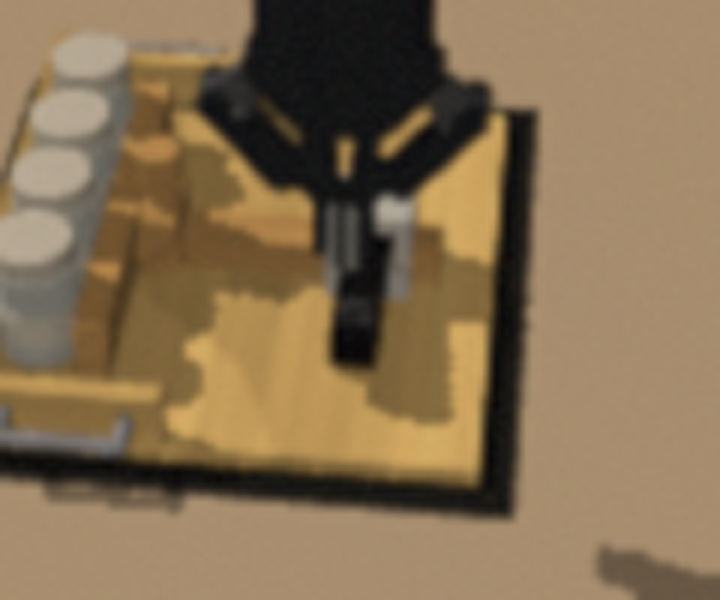

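Request:
arm_command(plan=[[0.03,0,0,0,0],[0.035,0,0,0,0],[0.03,0,0,0,0],[0.007,0,0.005,0,0],[0,0,0.008,0,0],[0,0,0.008,0,0],[0,0,0,0,0]], squeeze=60)

```text
time_s: 22.18
eef_pos: [511.8, 68.9, 39.2]
ee_rot: [0.487, 0.513, 0.486, -0.513]
force: [-0.4, -0.1, 0.1]
grip_width: 0.002
```

```bash
python3 - <<'E'
from wf import *
p=np.load('tray3.npy')
print(goto(T(p,(-85,108,38))[0],p[2]),ctrl.sense()['force'],ctrl.sense()['eef_pos'])
c=cam('wrist'); save(c,'pics/w15.png'); 
cv2.imwrite('pics/w15z.png',cv2.resize(cv2.imread('pics/w15.png'),None,fx=1.5,fy=1.5,interpolation=cv2.INTER_CUBIC))
sd=cam('side'); save(sd,'pics/d15.png')
cv2.imwrite('pics/d15z.png',cv2.resize(cv2.imread('pics/d15.png')[160:260,200:320],None,fx=6,fy=6,interpolation=cv2.INTER_CUBIC))
E
```

```text
{'d': [0.0012, -0.0, 0.0082], 'yh': -0.053, 'tilt': [0.002, -0.0, -1.0], 'turn_x': -0.0021, 'j': [-0.09, 0.53, 1.73, -0.0, 0.87, -0.04], 'time': 22.18} [-0.36351851 -0.06638888  0.11217   ] [511.77814805  68.94100663  39.20324186]
```

View pics/d15z.png

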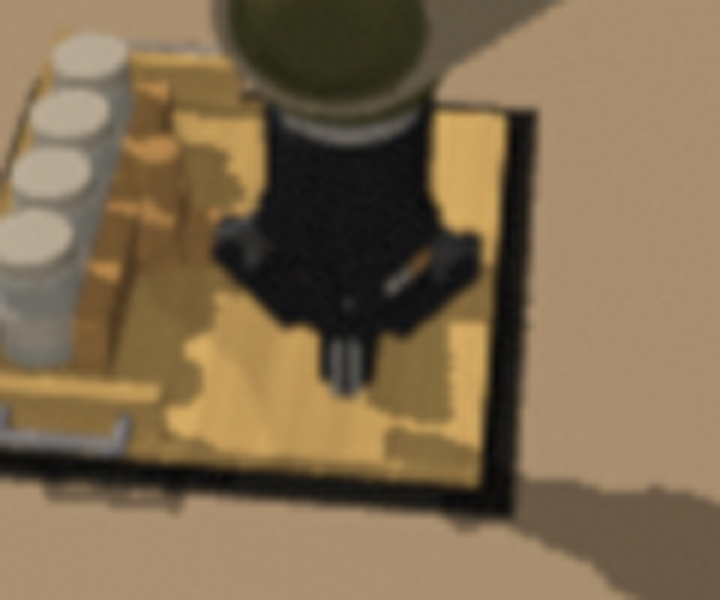

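View pics/w15z.png

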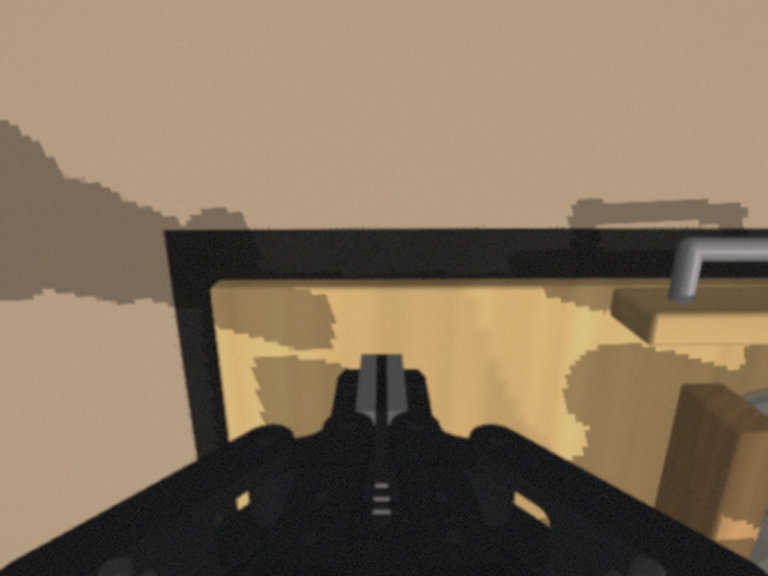

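Request:
arm_command(plan=[[0,0,0.004,0,0],[0,0,0.005,0,0],[0,0,0.005,0,0],[0,0,0.005,0,0],[0,0,0,0,0]])

```text
time_s: 22.9
eef_pos: [510.3, 50.4, 38.3]
ee_rot: [-0.487, -0.513, -0.487, 0.513]
force: [0.3, -1.1, -1.1]
grip_width: -0.0
```

Request:
arm_command(plan=[[0,0,0.005,0,0],[0,0,0.005,0,0],[0,0,0.005,0,0],[0,0,0.005,0,0],[0,0,0.005,0,0],[0,0,0.005,0,0],[0,0,0,0,0]])

```text
time_s: 23.78
eef_pos: [508.7, 20.4, 38.3]
ee_rot: [-0.487, -0.513, -0.487, 0.513]
force: [-1.1, 0.3, 0.9]
grip_width: -0.001
```

```bash
python3 - <<'E'
from wf import *
p=np.load('tray3.npy')
print(goto(T(p,(-85,44,38))[0],p[2]),ctrl.sense()['force'],ctrl.sense()['eef_pos'])
sd=cam('side'); save(sd,'pics/d16.png'); c=cam('wrist'); save(c,'pics/w16.png'); 
cv2.imwrite('pics/w16z.png',cv2.resize(cv2.imread('pics/w16.png'),None,fx=1.5,fy=1.5,interpolation=cv2.INTER_CUBIC))
cv2.imwrite('pics/d16z.png',cv2.resize(cv2.imread('pics/d16.png')[160:260,200:320],None,fx=6,fy=6,interpolation=cv2.INTER_CUBIC))
E
```

```text
{'d': [0.0003, 0.0006, 0.0236], 'yh': -0.052, 'tilt': [-0.0, -0.0, -1.0], 'turn_x': -0.0014, 'j': [-0.19, 0.52, 1.76, -0.0, 0.86, -0.14], 'time': 23.77} [-1.0578837   0.28578945  0.86420631] [508.70906     20.42013899  38.29699355]
```

View pics/w16z.png

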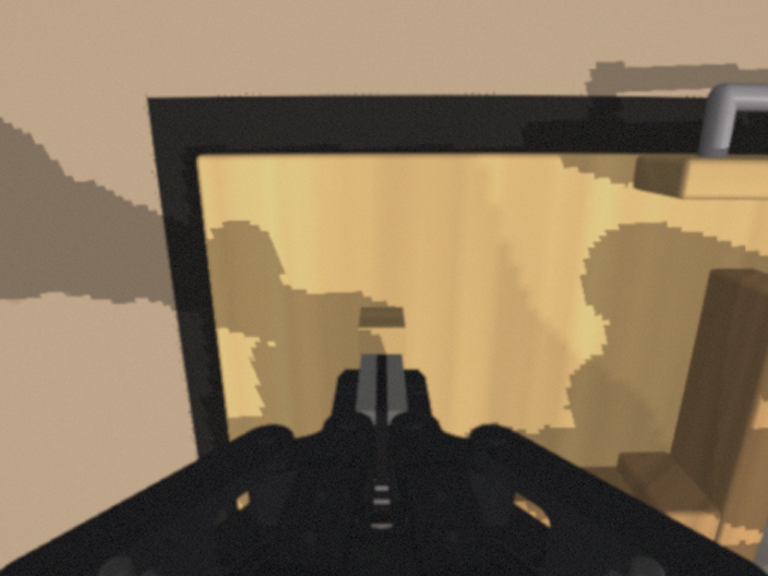

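View pics/d16z.png

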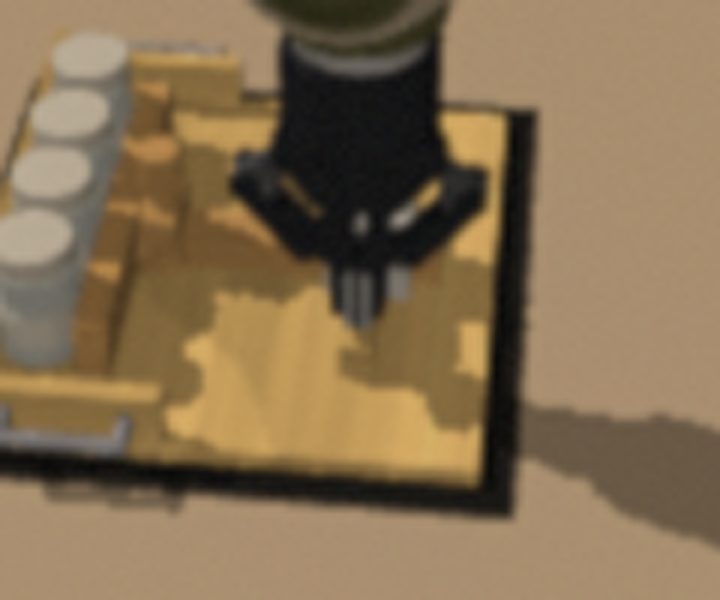

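Request:
arm_command(plan=[[0,0,0.005,0,0],[0,0,0.005,0,0],[0,0,0.004,0,0],[0,0,0.003,0,0],[0,0,0,0,0]])

```text
time_s: 24.5
eef_pos: [507.8, 3.6, 38.3]
ee_rot: [-0.487, -0.513, -0.487, 0.513]
force: [-0.2, 0.0, -0.3]
grip_width: -0.003
```

Request:
arm_command(plan=[[0,0,0.002,0,0],[0,0,0.001,0,0],[0,0,0,0,0]])

```text
time_s: 24.88
eef_pos: [507.7, 0.8, 38.3]
ee_rot: [-0.487, -0.513, -0.487, 0.513]
force: [-0.0, -0.2, 0.4]
grip_width: -0.0
```

Request:
arm_command(plan=[[0,0,0.001,0,0],[0,0,0.001,0,0],[0,0,0,0,0]])

```text
time_s: 25.25
eef_pos: [507.6, -1.3, 38.3]
ee_rot: [-0.487, -0.513, -0.487, 0.513]
force: [-0.1, -0.1, 0.2]
grip_width: 0.002
```

Request:
arm_command(plan=[[0,0,0.001,0,0],[0,0,0.001,0,0],[0,0,0,0,0]])

```text
time_s: 25.62
eef_pos: [507.3, -2.9, 38.1]
ee_rot: [0.486, 0.513, 0.487, -0.513]
force: [-0.5, 4.8, -2.0]
grip_width: 0.002
```

Request:
arm_command(plan=[[0,0,0.001,0,0],[0,0,0,0,0]])

```text
time_s: 25.88
eef_pos: [507.1, -3.3, 38.1]
ee_rot: [0.486, 0.513, 0.487, -0.513]
force: [0.7, 9.5, -1.7]
grip_width: 0.004
```

Request:
arm_command(plan=[[0,0,0.001,0,0],[0,0,0,0,0]])

```text
time_s: 26.12
eef_pos: [507.0, -3.6, 38.1]
ee_rot: [0.486, 0.513, 0.488, -0.512]
force: [1.2, 12.5, -2.5]
grip_width: -0.003
```

Request:
arm_command(plan=[[0,0,0.001,0,0],[0,0,0,0,0]])

```text
time_s: 26.38
eef_pos: [506.9, -4.0, 38.0]
ee_rot: [0.486, 0.514, 0.488, -0.512]
force: [2.0, 18.1, -3.0]
grip_width: 0.003
```

Request:
arm_command(plan=[[0,0,0.0005,0,0],[0,0,0,0,0],[0,0,0,0,0]])

```text
time_s: 26.75
eef_pos: [506.9, -4.1, 38.0]
ee_rot: [0.485, 0.514, 0.488, -0.512]
force: [2.8, 20.1, -1.6]
grip_width: 0.003
```

Request:
arm_command(plan=[[0,0,-0.005,0,0],[0,0,-0.02,0,0],[-0.01,0,-0.03,0,0],[-0.03,0,-0.03,0,0],[-0.04,0,-0.03,0,0],[-0.04,0,-0.03,0,0],[-0.04,0,-0.03,0,0],[-0.02,0,0,0,0],[0,0,0,0,0]])

```text
time_s: 27.88
eef_pos: [517.0, 168.0, 219.5]
ee_rot: [0.488, 0.514, 0.486, -0.512]
force: [-0.5, -0.2, -0.5]
grip_width: -0.002
```

```bash
python3 - <<'E'
from wf import *
import pickle
p=np.load('tray3.npy')
print(ctrl.sense()['force'],ctrl.sense()['eef_pos'])
sd=cam('side'); save(sd,'pics/d17.png'); c=cam('scene'); save(c,'pics/s17.png')
for n,cc in (('side',sd),('scene',c)):
    for r in ctrl.place_of(n,'wedge_butt')[:2]: print(n,r['uv'],r['score'],onz(cc,r['uv'],45))
    print(proj(cc,T(p,(-85,33,45))))
cv2.imwrite('pics/s17z.png',cv2.resize(cv2.imread('pics/s17.png')[170:280,190:340],None,fx=5,fy=5,interpolation=cv2.INTER_CUBIC))
cv2.imwrite('pics/d17z.png',cv2.resize(cv2.imread('pics/d17.png')[150:260,190:320],None,fx=5.4,fy=5.4,interpolation=cv2.INTER_CUBIC))
E
```

```text
[-0.4705726  -0.17605319 -0.50005954] [517.01507169 168.00585345 219.4873377 ]
side [258.1, 204.9] 0.44 [511.51586992  -4.97144656  45.        ]
[[259.56951604 202.95084848]]
scene [291.3, 244.9] 0.57 [ 671.55200412 -112.73080992   45.        ]
scene [260.5, 197.0] 0.46 [493.70721137  -5.31669815  45.        ]
[[262.51077201 200.35470862]]
```

View pics/d17z.png

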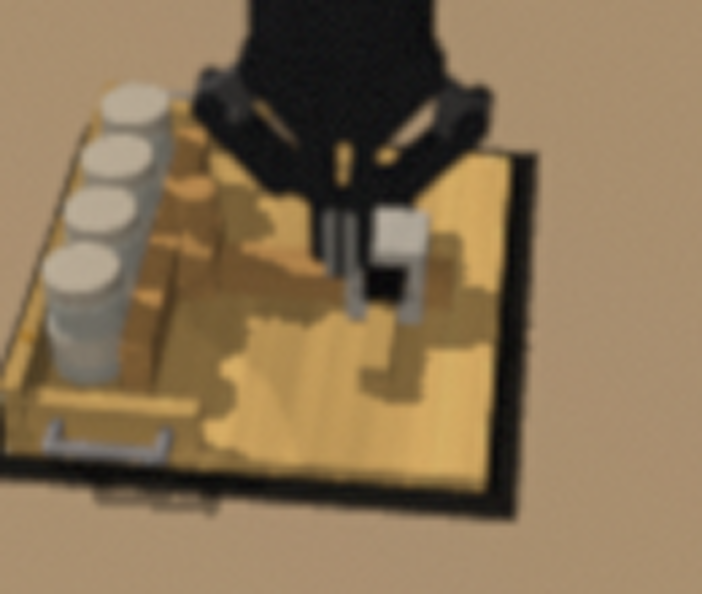

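View pics/s17z.png

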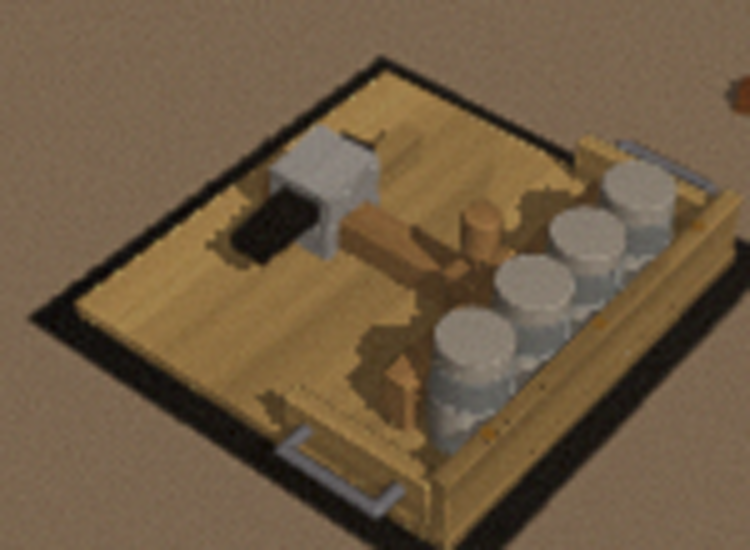

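```bash
python3 - <<'E'
import cv2,numpy as np
a=cv2.cvtColor(cv2.imread('pics/s10.png'),6).astype(np.float32);b=cv2.cvtColor(cv2.imread('pics/s17.png'),6).astype(np.float32)
for n,(x,y,w,h) in dict(knob_rail=(276,205,25,30),jars=(272,196,70,66),pin=(330,180,40,24)).items():
    print(n,cv2.phaseCorrelate(a[y:y+h,x:x+w].copy(),b[y:y+h,x:x+w].copy(),cv2.createHanningWindow((w,h),cv2.CV_32F)))
from h import *
c=cam('scene'); p0=cv2.imread('pics/scene0.png')
for q in ('petri','pinblock','bottle'): print(q,[np.round(r['uv'],1).tolist() for r in ctrl.place_of('scene',q)[:1]])
print(ctrl.sense()['time_s']); print(ctrl.finish_job())
E
```

```text
knob_rail ((0.5750458734373485, -0.11875973241019189), 1.005965431213379)
jars ((0.03861712155391217, -0.015050084161558175), 1.0308860742751462)
pin ((0.029933630135147382, 0.04110272946159732), 0.9683030153314273)
petri [[132.5, 293.1]]
pinblock [[352.9, 189.7]]
bottle [[197.1, 344.0]]
28.275
the job is handed in; nothing more can be done
None
```

The job is done and handed in at about 28 s: the jars are snug against the back fence and the wedge is jammed in the keeper.

- **Bar:** I gripped the knob and slid the bar up until it stopped hard. About 1 mm of further command moved nothing and the force rose to 14 N. The jars stood in a straight row on the fence after I let go.
- **Wedge laid:** I gripped it by its middle and laid it on the sill with about 25 mm of its nose in the mouth. The sideways force stayed around 1 N and it was well centred. Then I let go and backed clear.
- **Wedge driven:** I pushed on the butt with the closed fingers. Resistance began with about 11 mm still outside and I pressed up to 20 N. The final pictures show the nose out of the far side of the keeper, and it stayed put when the fingers backed off.

**Last checks**
- **Jars:** all four were still standing, and comparing scene pictures from before and after the driving showed no shift (under 0.05 px).
- **Bystanders:** the pinning block's picture did not shift. The network put the petri dish about 4 px, the bottle about 2 px and the pinning block about 3 px from its first fixes. I took that as network noise, since the arm never went near the dish or the bottle.

**Checks that disagreed**
- **Knob and rail:** the same comparison gave 0.6 px for this patch. I put that down to the changing arm shadow but did not check it further.
- **Bar travel:** it moved about 2 mm farther than the first camera estimate, so I trusted the hard stop.
- **Wedge butt:** the network's fixes in the last pictures scored low or landed on something else. The outside length comes from the arm's position, not the camera.

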